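# Set up a gravity filtration on a ratchet funnel stand

### The arm

A 6-joint arm with a two-finger parallel gripper is mounted at the origin on a cart in front of the work surface, level with it; the furniture and walls round the work are solid. World frame = base frame: x ahead of the robot, y to its left, z up, the work surface at z = 0. Lengths are in m, angles in rad, forces in N, time in s.
With the tool pointing down it reaches from about 0.25 to 0.725 m from the base axis. Payload 4 kg.
Tool frame: the origin (TCP) lies at the very end of the fingers, on their centre line; the grasp point (between the pads) lies 19 mm behind it; z points along the fingers, y is the line along which they close (so a half turn about z gives the same grasp; the last joint's range is limited). The gripper opens to 85 mm and grips with 20 to 120 N. Pads are 22 mm wide; open, the fingers measure 114 mm over their backs; the gripper's body (76 mm by 85 mm) begins 54 mm behind the grasp point. The pads swing forward as they close: fully open they stand 13 mm farther back than shut.
Start: joints at [-1.318, 0.241, 0.005, 1.335, 0, 1.571], TCP at [0.125, -0.484, 0.231] pointing down, gripper open.
Joint ranges: [-2.72, 2.72], [-1.05, 1.87], [-1.09, 1.28], [-1.99, 2.15], [-1.42, 1.44], [-3.14, 3.14]. Speed limits (rad/s): [2.79, 2.79, 3.14, 3.14, 3.14, 3.14].

### API

Orientations are given as a unit quaternion [x, y, z, w].
In Python, from workcell import telemetry, vision, workorder gives the robot as it stands.
- The arm moves only by the shell command python3 -m inch 'ROWS'. ROWS is JSON, a list of rows, each a list of 3 entries, a list of its own where there are three numbers: the turn, a rotation vector about the tool's x, y, z scaled (see below), then the shift along the tool's x, y, z scaled (see below), then the closure, from -1 (fully open) to 1 (shut). A call has 1 to 10 rows; each row shifts and turns the commanded pose from where the row before left it, along the tool's axes as they then stand; what a row does not reach is not made up. The controller multiplies each number of a shift by 0.3 m and each number of a turn by 360 degrees. A row lasts 1/12 s, in which the tool goes at most 41.7 mm and 7.16 degrees, less where a joint would pass 70% of its speed; a pose out of reach is approached as far as the arm can. A call with a number of a shift or a turn outside -1 to 1 is refused whole. A call with a gripper value outside its range is refused whole. The fingers move at their own pace and stop on an object; the grip force is fixed at half the most. Time passes only in rows, so rows that do not move let the fingers close. It gives the time, the measured TCP pose, the force, the opening and the grip force at its end, in the units of the state.
- telemetry.get_obs(): the state, without advancing time (a new reading comes with each control period).
- vision.camera(name): name is "side" or "top" or "wrist"; returns a dict with "img" (480x640x3 uint8, red, green, blue), "fov_y" (degrees; the focal length in pixels is half the picture's height over the tangent of half this angle, whatever the lens; pixels are square), "cx", "cy" (the principal point, pixels), "D" ([k1, k2, p1, p2, k3] as OpenCV has them; the pictures are not rectified), "pose" (4x4, takes a point from camera to world coordinates). Camera axes: x right, y up, looking along -z (the intrinsics and any distortion apply to the point x, -y, -z); pixel columns grow to the right and rows downward; lengths in m; the calibration is good to about 2 mm. A picture is of the moment at which its call begins. There is no depth.
- workorder.job_done(): hands the job in; it is judged then, once.
The state is a dict: "clock": time; "joint_pos": joint angles; "joint_vel": joint speeds; "tau": joint torques, N m; "eef_pos": TCP position; "tool_rot": TCP orientation; "ft_force": force on the tool from outside, world axes, zero at the start; "ft_torque": the same for the moment, N m; "grip_width": finger opening in m; "grasp_force": force on a finger pad.
Only numpy, scipy, OpenCV 4.12 (cv2) and the standard library are available. Lean on these libraries where they do the work, as an engineer would, in place of code of your own. Each camera call takes 0.05 s, during which the arm holds its last target. There are 200 camera calls.

### The job

Make the funnel stand ready for a gravity filtration. Pull its column up by the knob, click by click from wherever it rests now, to the fifth notch above its lowest position (10 mm a notch), let it settle on the pawl there and let go; only then take the large funnel out of the drip rack and lower it gently, stem first, through the stand's ring until its cone seats level in the ring, its stem ending just inside the mouth of the beaker. Do not drop the funnel or press it down hard, leave the two small funnels in the rack, and do not shift or tip the beaker or the bottles, tube and jar standing about.

Things in the scene. Friction and masses are not known exactly. Their poses are not given: they have to be found in the camera images.
- stand: Fixed ratchet stand; origin on the bench under the middle of its grey base plate, 150 (x) x 110 (y) x 10 mm. Aluminium channel post 28 x 38 mm, 110 mm high, at x +45; in it slides the steel column with the knob on top (head 27 mm square) and an arm to -x that bears the ring at x -30. Pawl and thumb lever stick out to y +73 mm, 78 mm up. Stand and rack swap sides; yaw up to 0.5 rad.
- column (a joint): Height of the column above its lowest position (m), 0 to 0.086. The pawl holds it at notches 0, 0.010, 0.020 ... 0.080; the fifth is 0.050. Starts on one of notches 0 to 3. Lifting takes about 6 N. A tooth clicks past the pawl as each notch is reached: lifted to 0.052 to 0.058 and released, the column sinks back to 0.050. It goes down only with the pawl released.
- pawl (a joint): Sprung pawl (rad): 0 to 0.05 engaged under a tooth, about 0.27 when a tooth's crest passes, 0.5 fully released. Only needed after lifting too far: hold the column slightly raised, press the thumb lever down (about 2 N) and let the column down.
- pawl_lever (a point): Top of the pawl's black thumb pad (18 x 14 mm), the place to press down.
- knob (a point): On the column's axis, middle of the straight part of its black knob (28 mm diameter, straight from 10 mm below to 7 mm above, on a 13 mm neck; the column's head is 28 mm below). 75 mm from the ring's axis. Grip it here from above and pull straight up. It moves with the column: 153 mm above the bench at notch 0, 203 mm at the fifth.
- ring (a point): Centre of the top face of the steel ring on the column's arm: inner diameter 42, outer 56, height 10 mm. Its z axis points up, its +x towards the knob. Top face 122 mm above the bench at notch 0, 172 mm at the fifth.
- beaker: Loose glass beaker standing on the stand's base plate right under the ring, 52 mm across, 69 mm high, origin at the centre of its underside (10 mm above the bench); mouth about 44 mm wide.
- large_funnel: Large white plastic funnel (about 45 g), stem down in one of the rack's three holes. Origin on its axis where stem joins cone; z up. Stem 10 mm diameter, 76 mm down; 60 degree cone to 43 mm up; then a straight lip, outer diameter 60, wall 2, from 43 to 57 mm up: grip it across its outside from above. Seated, its origin is 28 mm below the ring's top, its tip 11 mm below the beaker's rim.
- large_funnel_tip (a point): Lower end of the large funnel's stem, 76 mm below its origin.
- small_funnel_a: Small white funnel, lip 38 mm in diameter, stem 50 mm, in another hole of the rack; origin where stem joins cone. Its rim is 34 mm above its origin. It would fall through the ring. Leave it.
- small_funnel_b: A second small funnel like the first, in the third hole. Leave it.
- rack: Fixed white drip rack, origin at the bench under its middle: top plate 70 (x) x 180 (y) mm at 104 mm height, with three square 24 mm holes 60 mm apart along its y axis; a funnel in a hole has its origin about 12 mm below the plate's top. Turned up to 0.4 rad.
- squeeze_bottle: White squeeze bottle with yellow cap, 56 mm wide, 129 mm high, standing close behind the stand (its +x side). Leave it.
- brown_bottle: Square brown bottle, 43 mm wide, 84 mm high, standing close behind the rack. Leave it.
- sample_jar: Clear sample jar with white lid, 45 mm wide, 50 mm high, near the front of the bench. Leave it.
- strip_tube: White plastic test-strip tube with a flip cap, 35 x 40 mm, 104 mm high, standing between stand and rack. Leave it.
Mind the look-alikes: they are no part of the job. What is shaped like the strip_tube but red is not meant.

How it is judged:
By the outcome, as a careful person would: the job done as asked, in the order asked, and still so for the second after the job is handed in, with the robot touching nothing.
It also fails if it takes over 61 s, if anything falls off the work surface, if the arm or the gripper's body presses on something with over 40 N, if the wrist force passes 120 N, or if a joint passes its speed limit or range.

## Working session

There is one attempt and no reset: what is moved stays moved. The work goes in short steps, Python scripts to look and compute and a shell command to move; the robot and the scene stay as the last step left them, time stands still between calls to the robot, and variables do not carry over. Pictures are saved under pics/ and viewed, at most 10 in all, crops included, and the job is handed in when it is done.

```bash
mkdir -p pics; ls
cat > h.py <<'E'
import cv2,numpy as np,sys
from workcell import telemetry, vision, workorder
from scipy.spatial.transform import Rotation as R
def K(c):
    f=240/np.tan(np.radians(c['fov_y'])/2)
    return np.array([[f,0,c['cx']],[0,f,c['cy']],[0,0,1.]]),np.array(c['D'],float)
def save(c,fn): cv2.imwrite('pics/'+fn,c['img'][:,:,::-1])
def ray(c,uv):
    k,D=K(c); p=cv2.undistortPoints(np.array([[uv]],float),k,D)[0,0]
    P=np.array(c['pose']); d=P[:3,:3]@np.array([p[0],-p[1],-1]); return P[:3,3],d/np.linalg.norm(d)
def onz(c,uv,z):
    o,d=ray(c,uv); return o+d*(z-o[2])/d[2]
def tri(rs):
    A=np.zeros((3,3));b=np.zeros(3)
    for o,d in rs:
        M=np.eye(3)-np.outer(d,d);A+=M;b+=M@o
    x=np.linalg.solve(A,b); return x,[np.linalg.norm((np.eye(3)-np.outer(d,d))@(x-o)) for o,d in rs]
def proj(c,X):
    k,D=K(c);P=np.array(c['pose']);q=(np.atleast_2d(X)-P[:3,3])@P[:3,:3]*[1,-1,-1]
    return cv2.projectPoints(q,np.zeros(3),np.zeros(3),k,D)[0][:,0]
E
python3 - <<'E'
from h import *
import pickle
C={}
for n in ['top','side','wrist']:
    c=vision.camera(n);C[n]=c;save(c,n+'0.png');print(n,c['fov_y'],c['D'],np.round(c['pose'],3).tolist())
pickle.dump(C,open('c0.pkl','wb'))
o=telemetry.get_obs();print(o)
E
```

```text
pics
top 53.77109274214925 [0.01347365 0.         0.         0.         0.        ] [[-0.025, 0.982, -0.186, 0.362], [-1.0, -0.025, 0.003, 0.155], [-0.001, 0.186, 0.983, 0.963], [0.0, 0.0, 0.0, 1.0]]
side 46.16085380677155 [-0.02501854  0.          0.          0.          0.        ] [[-0.931, 0.229, -0.284, 0.206], [-0.365, -0.591, 0.719, 0.953], [-0.003, 0.773, 0.634, 0.799], [0.0, 0.0, 0.0, 1.0]]
wrist 69.51599094915026 [0.01808172 0.         0.         0.         0.        ] [[0.251, 0.917, 0.31, 0.204], [-0.968, 0.238, 0.077, -0.463], [-0.003, -0.319, 0.948, 0.374], [0.0, 0.0, 0.0, 1.0]]
{'clock': 0.15, 'joint_pos': array([-1.31797802e+00,  2.41259877e-01,  4.04348979e-03,  1.33519206e+00,
       -1.00379281e-05,  1.57079149e+00]), 'joint_vel': array([ 0.0008499 , -0.00147329,  0.00354615, -0.00054415,  0.0008132 ,
        0.00177837]), 'tau': array([-3.00720612e-04, -3.72634470e+01,  2.52639216e+01,  1.23593537e-02,
       -3.22670496e-05, -1.94574575e-06]), 'eef_pos': array([ 0.12494596, -0.48364997,  0.23061123]), 'tool_rot': array([ 9.92020368e-01,  1.26075133e-01, -1.06599145e-04, -7.98995521e-04]), 'ft_force': array([ 0.04171919,  0.28361305, -0.22740842]), 'ft_torque': array([-0.00863627, -0.02951751,  0.05147062]), 'grasp_force': 0.0, 'grip_width': 0.08574002432641711}
```

View pics/top0.png

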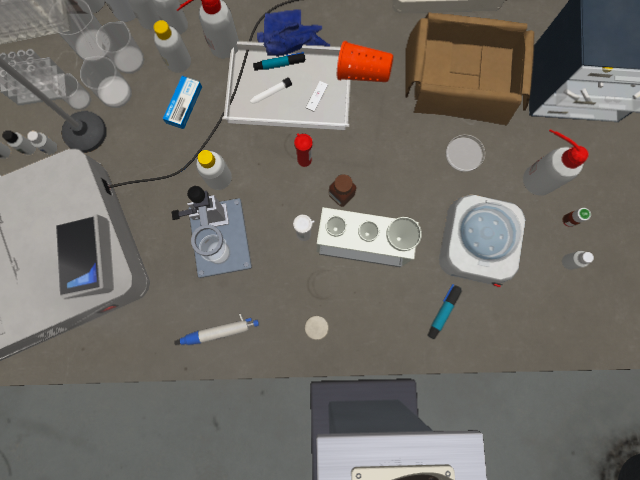

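View pics/side0.png

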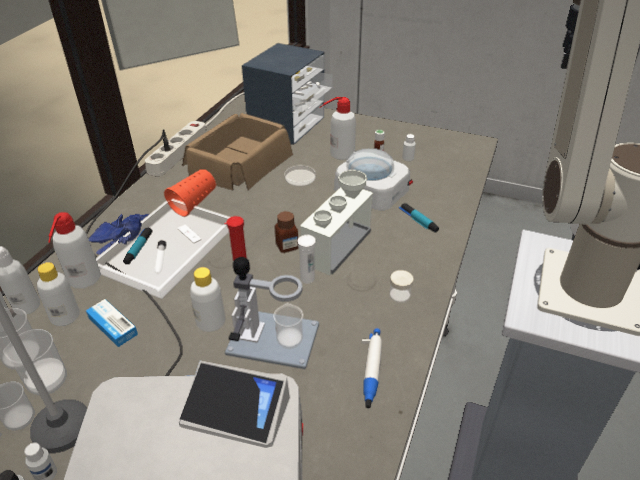

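Top view: stand on the left with knob (197,194), ring (209,242); rack with small funnels (336,226), (369,231) and the large funnel (404,233) at its right end. Side view: knob (241,266), ring (286,287), large funnel rim (352,180). Look-alikes for the target are the two small funnels. For the stand, the black lever pad at (178,214) could be taken for the knob. The red tube (304,150) is not the strip tube (303,225). I choose the widest lip, at top (404,233), and check it in one close crop.

Run:
```python
from h import *
import pickle
C=pickle.load(open('c0.pkl','rb'))
t=C['top']['img'];s=C['side']['img']
def cr(im,x,y,w,h,k=4): return cv2.resize(im[y:y+h,x:x+w],None,fx=k,fy=k,interpolation=cv2.INTER_CUBIC)
a=np.hstack([cr(t,165,175,100,75),cr(t,325,190,100,75)])
b=np.hstack([cr(s,220,250,100,75),cr(s,300,160,100,75)])
cv2.imwrite('pics/crop1.png',np.vstack([a,b])[:,:,::-1])
```

```text
(no output)
```

View pics/crop1.png

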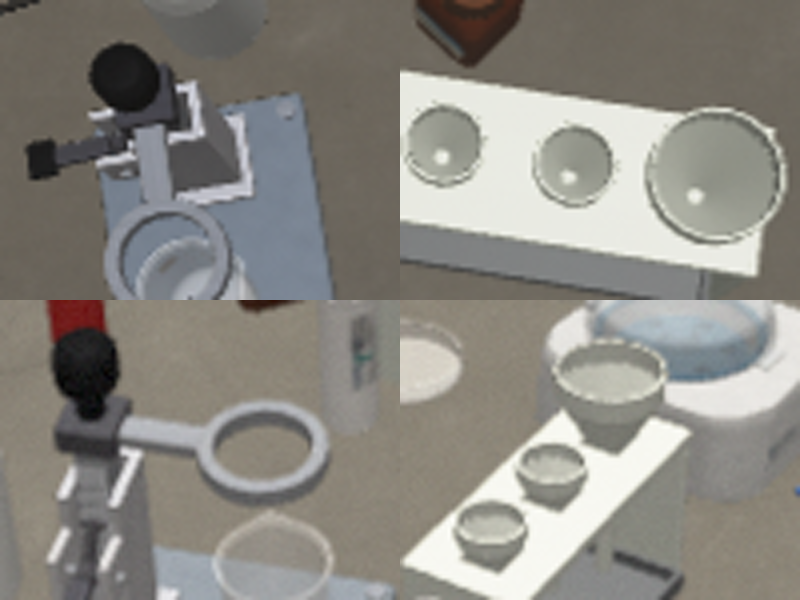

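Run:
```python
from h import *
import pickle
C=pickle.load(open('c0.pkl','rb'))
t,s=C['top'],C['side']
for n,a,b in [('knob',(195.75,194.5),(241.5,266.5)),('ring',(207,239),(286,286.2)),('funnel',(404,233.5),(352.3,178))]:
    print(n,*tri([ray(t,a),ray(s,b)]))
# pair top rims small
for n,a,b in [('sb',(325+(575-400)/4,190+165/4),(300+(551-400)/4,160+(465-300)/4)),('sa',(325+(445-400)/4,190+146/4),(300+(491-400)/4,160+(523-300)/4))]:
    print(n,*tri([ray(t,a),ray(s,b)]))
o=telemetry.get_obs();print(R.from_quat(o['tool_rot']).as_matrix().round(3).tolist())
```

```text
knob [0.58746418 0.35562888 0.17138616] [np.float64(0.0016071790438500822), np.float64(0.0016071790438498728)]
ring [0.51438578 0.34213447 0.13943339] [np.float64(0.0019563330883365405), np.float64(0.001956333088336352)]
funnel [ 0.51579883 -0.00547725  0.14270836] [np.float64(0.0009626112263519454), np.float64(0.000962611226352038)]
sb [0.52632503 0.05361652 0.11883345] [np.float64(0.0007340850447521916), np.float64(0.0007340850447521634)]
sa [0.53661568 0.11241759 0.11961922] [np.float64(0.0005945941878014855), np.float64(0.0005945941878015876)]
[[0.968, 0.25, -0.0], [0.25, -0.968, 0.002], [-0.0, -0.002, -1.0]]
```

```bash
python3 -m inch '[[[0,0,0],[0.04,-0.04,-0.013],-1],[[0,0,0],[0.08,-0.08,-0.013],-1],[[0,0,0],[0.096,-0.09,-0.013],-1],[[0,0,0],[0.096,-0.09,-0.013],-1],[[0,0,0],[0.096,-0.09,-0.013],-1],[[0,0,0],[0.096,-0.09,-0.013],-1],[[0,0,0],[0.096,-0.09,-0.013],-1],[[0,0,0],[0.096,-0.09,-0.013],-1],[[0,0,0],[0.096,-0.09,-0.013],-1],[[0,0,0],[0.096,-0.09,-0.013],-1]]'; python3 -c "
from h import *
o=telemetry.get_obs();print(o['joint_pos'].round(3),o['eef_pos'].round(4))
c=vision.camera('wrist');save(c,'w1.png');import pickle;pickle.dump(c,open('w1.pkl','wb'))
print(proj(c,[[.5158,-.0055,.145],[.514,.342,.14]]))"
```

```text
clock: 0.98
eef_pos: [0.3203, -0.1717, 0.2705]
tool_rot: [0.992, 0.126, 0.0, 0.0]
ft_force: [0.6, -0.9, -0.1]
grip_width: 0.0851
grasp_force: 0.0
[-0.492 -0.048 -0.218  1.401 -0.     2.397] [ 0.3203 -0.1717  0.2705]
[[ 121.75996621 -150.51914174]
 [-656.5201494  -430.47658969]]
```

```bash
cat > plan.py <<'E'
# plan.py x y z heading_deg : rows from measured pose, tool straight down
from h import *
def plan(x,y,z,h,vmax=.040,wmax=7.0):
    o=telemetry.get_obs();p=o['eef_pos'];Rm=R.from_quat(o['tool_rot']).as_matrix()
    h0=np.degrees(np.arctan2(Rm[1,0],Rm[0,0]));dh=(h-h0+180)%360-180
    # go the way that keeps j6 in range: j6=j1-h+pi
    d=np.array([x,y,z])-p;n=max(1,int(np.ceil(max(np.linalg.norm(d)/vmax,abs(dh)/wmax))))
    print('d',d.round(4),'h0',h0.round(2),'dh',dh.round(2),'tilt',Rm[:,2].round(4),'n',n)
    for i in range(n):
        a=np.radians(h0+dh*i/n);s=d/n
        print(f"[[0,0,{-dh/n/360:.4f}],[{(s[0]*np.cos(a)+s[1]*np.sin(a))/.3:.3f},{(s[0]*np.sin(a)-s[1]*np.cos(a))/.3:.3f},{-s[2]/.3:.3f}],G]",end=',')
    print()
if __name__=='__main__': plan(*map(float,sys.argv[1:5]),*(map(float,sys.argv[5:])))
E
python3 plan.py .48 -.03 .27 80
```

```text
d [ 0.1558  0.136  -0.0012] h0 15.05 dh 64.95 tilt [ 0.0043  0.0043 -1.    ] n 10
[[0,0,-0.0180],[0.062,-0.030,0.000],G],[[0,0,-0.0180],[0.065,-0.023,0.000],G],[[0,0,-0.0180],[0.067,-0.016,0.000],G],[[0,0,-0.0180],[0.068,-0.008,0.000],G],[[0,0,-0.0180],[0.069,-0.000,0.000],G],[[0,0,-0.0180],[0.069,0.008,0.000],G],[[0,0,-0.0180],[0.067,0.015,0.000],G],[[0,0,-0.0180],[0.065,0.023,0.000],G],[[0,0,-0.0180],[0.062,0.030,0.000],G],[[0,0,-0.0180],[0.058,0.037,0.000],G],
```

```bash
python3 -m inch '[[[0,0,-0.018],[0.062,-0.03,0],-1],[[0,0,-0.018],[0.065,-0.023,0],-1],[[0,0,-0.018],[0.067,-0.016,0],-1],[[0,0,-0.018],[0.068,-0.008,0],-1],[[0,0,-0.018],[0.069,0,0],-1],[[0,0,-0.018],[0.069,0.008,0],-1],[[0,0,-0.018],[0.067,0.015,0],-1],[[0,0,-0.018],[0.065,0.023,0],-1],[[0,0,-0.018],[0.062,0.03,0],-1],[[0,0,-0.018],[0.058,0.037,0],-1]]'; python3 -m inch '[[[0,0,0],[0,0,0],-1],[[0,0,0],[0,0,0],-1]]'; python3 -c "
from h import *
o=telemetry.get_obs();print(o['joint_pos'].round(3),o['eef_pos'].round(4))
c=vision.camera('wrist');save(c,'w1.png');import pickle;pickle.dump(c,open('w1.pkl','wb'))
print(proj(c,[[.5158,-.0055,.145],[.514,.342,.14]]))"
python3 plan.py .48 .05 .30 80
```

```text
clock: 1.87
eef_pos: [0.4776, -0.0388, 0.2699]
tool_rot: [0.768, 0.64, -0.0, -0.0]
ft_force: [0.5, -0.6, -0.5]
grip_width: 0.0856
grasp_force: 0.0
clock: 2.03
eef_pos: [0.4772, -0.039, 0.2695]
tool_rot: [0.77, 0.638, -0.001, -0.0]
ft_force: [-0.7, 0.0, 0.3]
grip_width: 0.0854
grasp_force: 0.0
[-0.081  0.186  0.035  1.421 -0.     1.676] [ 0.4772 -0.039   0.2695]
[[ 355.11048521  179.85479676]
 [ 235.17357332 -618.66585638]]
d [0.0033 0.0895 0.0302] h0 79.23 dh 0.77 tilt [-1.7e-03 -2.0e-04 -1.0e+00] n 3
[[0,0,-0.0007],[0.098,-0.015,-0.034],G],[[0,0,-0.0007],[0.098,-0.014,-0.034],G],[[0,0,-0.0007],[0.098,-0.014,-0.034],G],
```

View pics/w1.png

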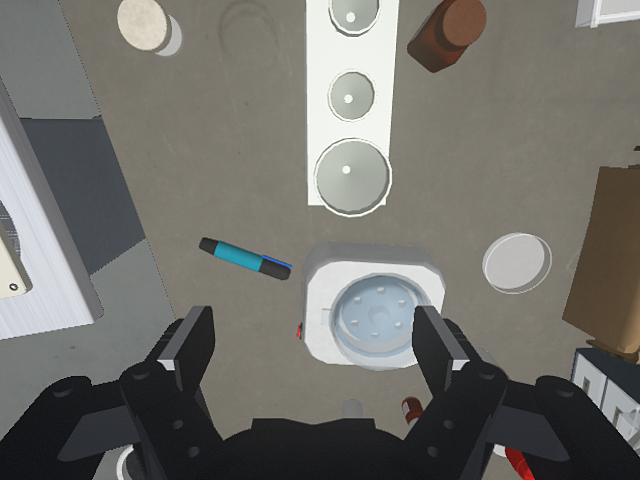

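Wrist view: large funnel rim centred at about (353,177), about 78 px across, at the rack's end; small funnels at (352,96) and (354,10). Second wrist place next.

```bash
python3 -m inch '[[[0,0,0],[0.09,-0.014,-0.034],-1],[[0,0,0],[0.09,-0.014,-0.034],-1],[[0,0,0],[0,0,0],-1],[[0,0,0],[0,0,0],-1]]' >/dev/null; python3 -c "
from h import *
c=vision.camera('wrist');save(c,'w2.png');import pickle;pickle.dump(c,open('w2.pkl','wb'))
q=proj(c,[.5158,-.0055,.145])[0];print(telemetry.get_obs()['eef_pos'],q)
a=pickle.load(open('w1.pkl','rb'))['img'][127:227,303:403];x,y=int(q[0])-50,max(0,int(q[1])-50)
b=c['img'][y:y+100,x:x+100];print(x,y)
cv2.imwrite('pics/crop2.png',cv2.resize(np.hstack([a,b]),None,fx=4,fy=4,interpolation=cv2.INTER_CUBIC)[:,:,::-1])"
```

```text
[0.47841098 0.01472717 0.29086388] [359.2723279  237.02957944]
309 187
```

View pics/crop2.png

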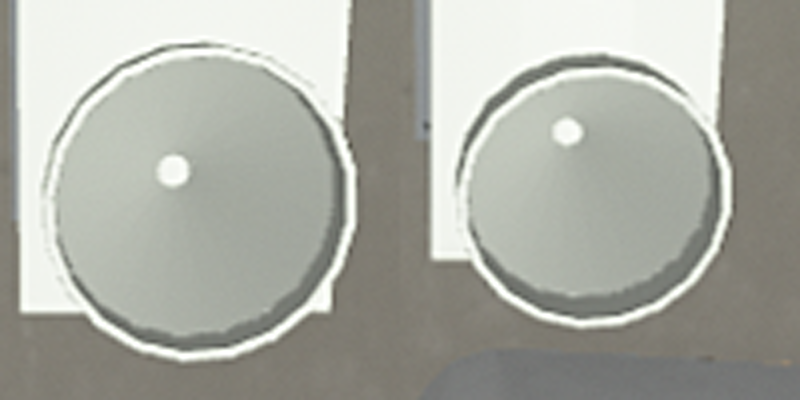

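```bash
python3 - <<'E'
from h import *
import pickle
C=pickle.load(open('c0.pkl','rb'));w1=pickle.load(open('w1.pkl','rb'));w2=pickle.load(open('w2.pkl','rb'))
r=[ray(w1,(353,177.5)),ray(w2,(357.9,236.1)),ray(C['top'],(404,233.5)),ray(C['side'],(352.3,178))]
for k in ([0,1],[0,2],[0,3],[0,1,2,3]): print(k,*tri([r[i] for i in k]))
for z in (.143,.149):
  for w,uv in ((w1,(353,177.5)),(w2,(357.9,236.1))):
    X=onz(w,uv,z);q=proj(w,[X+[.03,0,0],X-[.03,0,0]]);print(z,X.round(4),np.linalg.norm(q[0]-q[1]))
E
python3 plan.py .53 .30 .30 190.5; python3 -c "
from h import *;print(telemetry.get_obs()['joint_pos'])"
```

```text
[0, 1] [ 0.51416601 -0.00248363  0.15054774] [np.float64(0.00015793116099252459), np.float64(0.00015793116099286676)]
[0, 2] [ 0.51274506 -0.00058663  0.16445426] [np.float64(0.0004630278917167509), np.float64(0.0004630278917167161)]
[0, 3] [ 0.51438922 -0.00363369  0.14394848] [np.float64(0.0001732276747882046), np.float64(0.00017322767478802854)]
[0, 1, 2, 3] [ 0.51510936 -0.00452875  0.1436319 ] [np.float64(0.0010174834868480974), np.float64(0.0004457574989778107), np.float64(0.0015374991802743424), np.float64(0.0006691228137286078)]
0.143 [ 0.5146 -0.0037  0.143 ] 77.91883475138843
0.143 [ 0.5149 -0.0051  0.143 ] 68.06882601583396
0.149 [ 0.5141 -0.0027  0.149 ] 79.6912345764391
0.149 [ 0.5144 -0.003   0.149 ] 69.4987087481953
d [0.0516 0.2853 0.0091] h0 79.25 dh 111.25 tilt [ 2.e-04 -6.e-04 -1.e+00] n 16
[[0,0,-0.0193],[0.060,-0.001,-0.002],G],[[0,0,-0.0193],[0.060,0.007,-0.002],G],[[0,0,-0.0193],[0.059,0.014,-0.002],G],[[0,0,-0.0193],[0.057,0.021,-0.002],G],[[0,0,-0.0193],[0.054,0.028,-0.002],G],[[0,0,-0.0193],[0.050,0.034,-0.002],G],[[0,0,-0.0193],[0.045,0.040,-0.002],G],[[0,0,-0.0193],[0.040,0.045,-0.002],G],[[0,0,-0.0193],[0.035,0.050,-0.002],G],[[0,0,-0.0193],[0.028,0.053,-0.002],G],[[0,0,-0.0193],[0.022,0.056,-0.002],G],[[0,0,-0.0193],[0.015,0.059,-0.002],G],[[0,0,-0.0193],[0.007,0.060,-0.002],G],[[0,0,-0.0193],[0.000,0.060,-0.002],G],[[0,0,-0.0193],[-0.007,0.060,-0.002],G],[[0,0,-0.0193],[-0.014,0.059,-0.002],G],
[ 3.11488806e-02  1.79915050e-01  8.20699164e-02  1.47281767e+00
 -5.91521474e-04  1.78964320e+00]
```

Funnel rim centre is about (0.5145, −0.003, 0.147); the text gives 0.149. Going to the stand.

```bash
python3 -m inch '[[[0,0,-0.019],[0.06,0,-0.002],-1],[[0,0,-0.019],[0.06,0.007,-0.002],-1],[[0,0,-0.019],[0.059,0.014,-0.002],-1],[[0,0,-0.019],[0.057,0.021,-0.002],-1],[[0,0,-0.019],[0.054,0.028,-0.002],-1],[[0,0,-0.019],[0.05,0.034,-0.002],-1],[[0,0,-0.019],[0.045,0.04,-0.002],-1],[[0,0,-0.019],[0.04,0.045,-0.002],-1],[[0,0,-0.019],[0.035,0.05,-0.002],-1],[[0,0,-0.019],[0.028,0.053,-0.002],-1]]'; python3 -m inch '[[[0,0,-0.019],[0.022,0.056,-0.002],-1],[[0,0,-0.019],[0.015,0.059,-0.002],-1],[[0,0,-0.019],[0.007,0.06,-0.002],-1],[[0,0,-0.019],[0,0.06,-0.002],-1],[[0,0,-0.019],[-0.007,0.06,-0.002],-1],[[0,0,-0.019],[-0.014,0.059,-0.002],-1],[[0,0,0],[0,0,0],-1],[[0,0,0],[0,0,0],-1]]'; python3 -c "
from h import *
c=vision.camera('wrist');save(c,'w3.png');import pickle;pickle.dump(c,open('w3.pkl','wb'))
print(telemetry.get_obs()['joint_pos'].round(3),proj(c,[[.5875,.3556,.173],[.514,.342,.14]]))"
python3 plan.py .57 .34 .30 190.5
```

```text
clock: 3.3
eef_pos: [0.5131, 0.1924, 0.2962]
tool_rot: [0.277, 0.961, -0.001, -0.0]
ft_force: [1.3, 0.9, -0.1]
grip_width: 0.0857
grasp_force: 0.0
clock: 3.97
eef_pos: [0.5349, 0.299, 0.2992]
tool_rot: [-0.075, 0.997, -0.001, -0.001]
ft_force: [-0.9, -0.7, -0.5]
grip_width: 0.0857
grasp_force: 0.0
[ 5.090e-01  4.680e-01  5.070e-01  1.612e+00 -1.000e-03  3.600e-01] [[367.90662425 296.24661664]
 [363.81747111 203.64683245]]
d [0.0352 0.0415 0.0005] h0 -171.45 dh 1.95 tilt [-0.0014 -0.0014 -1.    ] n 2
[[0,0,-0.0027],[-0.068,0.060,-0.001],G],[[0,0,-0.0027],[-0.069,0.058,-0.001],G],
```

View pics/w3.png

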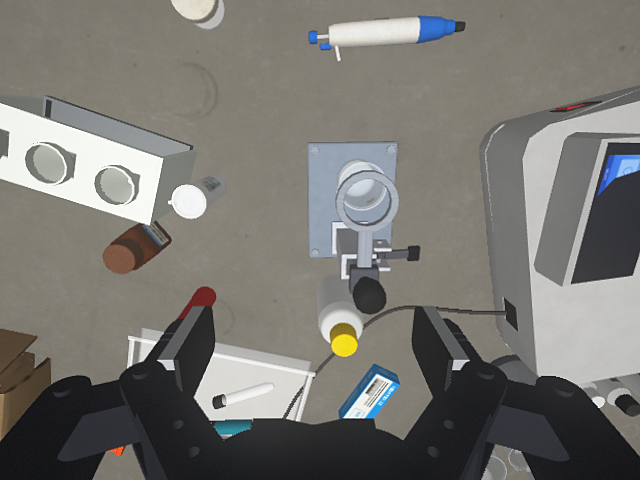

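Wrist view 3: knob (370,296), ring (367,202), beaker under it, squeeze-bottle cap (344,340), strip tube (190,200). Moving above the knob.

```bash
python3 -m inch '[[[0,0,-0.003],[-0.102,0.082,0],-1],[[0,0,-0.003],[-0.102,0.082,0],-1],[[0,0,0],[0,0,0],-1],[[0,0,0],[0,0,0],-1]]'; python3 -c "
from h import *
c=vision.camera('wrist');import pickle;pickle.dump(c,open('w4.pkl','wb'))
a=pickle.load(open('w3.pkl','rb'))['img'][150:330,290:440]
q=proj(c,[[.5875,.3556,.173],[.514,.342,.14]]);print(q);x,y=int(q[1][0])-60,int(q[1][1])-60
b=c['img'][y:y+180,x:x+150];print(x,y)
cv2.imwrite('pics/crop3.png',cv2.resize(np.hstack([a,b]),(780,468),interpolation=cv2.INTER_CUBIC)[:,:,::-1])"
```

```text
clock: 4.35
eef_pos: [0.5887, 0.3581, 0.2948]
tool_rot: [-0.094, 0.996, -0.002, -0.003]
ft_force: [-1.1, -1.0, -0.4]
grip_width: 0.0854
grasp_force: 0.0
[[310.01328196 229.99621431]
 [310.65593413 131.52476727]]
250 71
```

View pics/crop3.png

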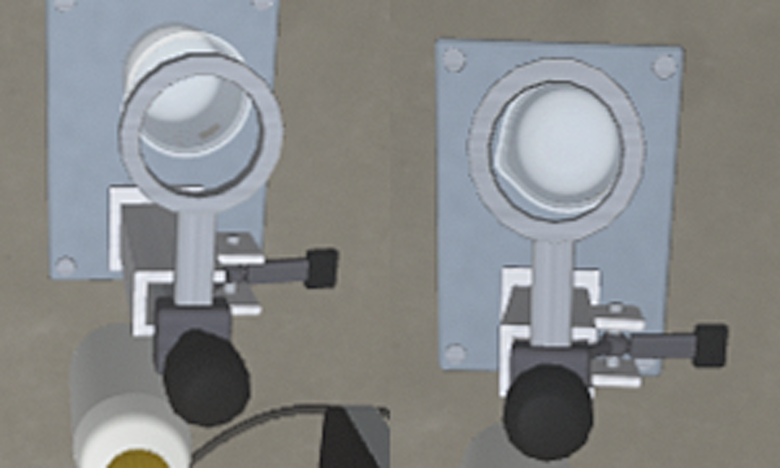

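```bash
python3 - <<'E'
from h import *
import pickle
C=pickle.load(open('c0.pkl','rb'));w1=pickle.load(open('w3.pkl','rb'));w2=pickle.load(open('w4.pkl','rb'))
for n,a,b,t,s in [('ring',(367.5,201.3),(314.2,128.5),(207,239),(286,286.2)),('knob',(369.4,295.8),(310.8,229.5),(195.75,194.5),(241.5,266.5))]:
    r=[ray(w1,a),ray(w2,b),ray(C['side'],s),ray(C['top'],t)]
    for k in ([0,1],[1,2],[0,1,2],[0,1,2,3]): print(n,k,*tri([r[i] for i in k]))
    for z in (.142,.173): print(onz(w1,a,z).round(4),onz(w2,b,z).round(4))
    X=onz(w2,b,.142);q=proj(w2,[X+[0,.028,0],X-[0,.028,0]]);print(np.linalg.norm(q[0]-q[1]),(646-468)/2.6)
E
python3 plan.py .588 .3557 .1555 190.5
```

```text
ring [0, 1] [0.5110887  0.34444038 0.14186595] [np.float64(3.407837837411415e-05), np.float64(3.4078378374300704e-05)]
ring [1, 2] [0.51113385 0.34442689 0.14195079] [np.float64(2.3910688132721533e-05), np.float64(2.3910688132981003e-05)]
ring [0, 1, 2] [0.51110283 0.34443889 0.14195829] [np.float64(5.603625578235803e-05), np.float64(2.446699818968402e-05), np.float64(4.779561929154329e-05)]
ring [0, 1, 2, 3] [0.5124686  0.34368721 0.14119384] [np.float64(0.0015627368691119483), np.float64(0.001534944807551249), np.float64(0.0008998421154047117), np.float64(0.0037788853585185244)]
[0.511  0.3444 0.142 ] [0.5111 0.3444 0.142 ]
[0.5051 0.3385 0.173 ] [0.5108 0.3443 0.173 ]
68.75215306246912 68.46153846153845
knob [0, 1] [0.58632433 0.35623913 0.17453613] [np.float64(0.0002541028634408588), np.float64(0.0002541028634407943)]
knob [1, 2] [0.58650893 0.35594788 0.17159546] [np.float64(0.0008797368259613329), np.float64(0.0008797368259612838)]
knob [0, 1, 2] [0.58646396 0.35642144 0.17246587] [np.float64(0.0007461495940350888), np.float64(0.0006913063467730778), np.float64(0.0012478127916976324)]
knob [0, 1, 2, 3] [0.5872328  0.35621942 0.17203953] [np.float64(0.0007984873171857132), np.float64(3.89321930739135e-05), np.float64(0.001749896853151854), np.float64(0.0016341854080033442)]
[0.6022 0.3648 0.142 ] [0.5961 0.3576 0.142 ]
[0.5869 0.3568 0.173 ] [0.587  0.3561 0.173 ]
62.50480207290424 68.46153846153845
d [ 0.0002 -0.0016 -0.142 ] h0 -169.25 dh -0.25 tilt [-0.0036 -0.0027 -1.    ] n 4
[[0,0,0.0002],[0.000,-0.001,0.118],G],[[0,0,0.0002],[0.000,-0.001,0.118],G],[[0,0,0.0002],[0.000,-0.001,0.118],G],[[0,0,0.0002],[0.000,-0.001,0.118],G],
```

```bash
python3 -m inch '[[[0,0,0.005],[0.004,-0.003,0.1],-1],[[0,0,0],[0,0,0.12],-1],[[0,0,0],[0,0,0.12],-1],[[0,0,0],[0,0,0.08],-1],[[0,0,0],[0,0,0.05],-1],[[0,0,0],[0,0,0],-1],[[0,0,0],[0,0,0],-1],[[0,0,0],[0,0,0],-1]]'; python3 plan.py .5866 .3562 .156 189
```

```text
clock: 5.07
eef_pos: [0.5869, 0.3568, 0.1629]
tool_rot: [-0.079, 0.997, 0.001, 0.002]
ft_force: [-0.3, 0.5, 0.9]
grip_width: 0.0854
grasp_force: 0.0
d [-0.0003 -0.0006 -0.0069] h0 -170.99 dh -0.01 tilt [ 0.004   0.0023 -1.    ] n 1
[[0,0,0.0000],[0.001,-0.002,0.023],G],
```

```bash
python3 -m inch '[[[0,0,0],[0.001,-0.002,0.021],-1],[[0,0,0],[0,0,0],-1],[[0,0,0],[0,0,0],0],[[0,0,0],[0,0,0],0.3],[[0,0,0],[0,0,0],0.6],[[0,0,0],[0,0,0],0.6],[[0,0,0],[0,0,0],0.6],[[0,0,0],[0,0,0],1],[[0,0,0],[0,0,0],1],[[0,0,0],[0,0,0],1]]';  python3 -m inch '[[[0,0,0],[0,0,0],1],[[0,0,0],[0,0,0],1],[[0,0,0],[0,0,0],1]]'
```

```text
clock: 5.9
eef_pos: [0.5863, 0.3553, 0.1531]
tool_rot: [-0.079, 0.997, -0.001, 0.0]
ft_force: [0.6, -4.9, 3.4]
grip_width: 0.0265
grasp_force: 58.9
clock: 6.15
eef_pos: [0.5863, 0.3553, 0.1531]
tool_rot: [-0.079, 0.997, -0.001, 0.0]
ft_force: [-1.0, -4.9, 2.5]
grip_width: 0.0262
grasp_force: 58.9
```

```bash
python3 -m inch '[[[0,0,0],[0,0,-0.013],1],[[0,0,0],[0,0,-0.013],1],[[0,0,0],[0,0,-0.013],1],[[0,0,0],[0,0,-0.013],1],[[0,0,0],[0,0,-0.013],1],[[0,0,0],[0,0,-0.013],1],[[0,0,0],[0,0,-0.013],1],[[0,0,0],[0,0,-0.013],1],[[0,0,0],[0,0,0],1],[[0,0,0],[0,0,0],1]]'; python3 -c "
from h import *
print(telemetry.get_obs()['eef_pos'])"
```

```text
clock: 6.98
eef_pos: [0.5862, 0.3553, 0.1831]
tool_rot: [-0.079, 0.997, -0.001, -0.001]
ft_force: [2.3, -5.4, -2.8]
grip_width: 0.0263
grasp_force: 61.2
[0.58621768 0.35533617 0.18312102]
```

```bash
python3 -m inch '[[[0,0,0],[0,0,-0.009],1],[[0,0,0],[0,0,-0.008],1],[[0,0,0],[0,0,0],1],[[0,0,0],[0,0,0],1],[[0,0,0],[0,0,0],1]]'
```

```text
clock: 7.4
eef_pos: [0.5862, 0.3553, 0.1878]
tool_rot: [-0.079, 0.997, -0.001, -0.001]
ft_force: [2.1, -5.0, -4.5]
grip_width: 0.0262
grasp_force: 61.2
```

```bash
python3 -m inch '[[[0,0,0],[0,0,0.005],1],[[0,0,0],[0,0,0.004],1],[[0,0,0],[0,0,0.004],1],[[0,0,0],[0,0,0],1],[[0,0,0],[0,0,0],1]]';python3 -m inch '[[[0,0,0],[0,0,0.003],1],[[0,0,0],[0,0,0],1],[[0,0,0],[0,0,0],1]]'
```

```text
clock: 7.82
eef_pos: [0.5862, 0.3553, 0.184]
tool_rot: [-0.079, 0.997, -0.001, -0.001]
ft_force: [2.2, -4.4, -3.4]
grip_width: 0.0268
grasp_force: 61.3
clock: 8.07
eef_pos: [0.5862, 0.3553, 0.1832]
tool_rot: [-0.079, 0.997, -0.001, -0.001]
ft_force: [2.2, -5.0, -4.6]
grip_width: 0.0262
grasp_force: 61.3
```

```bash
python3 -m inch '[[[0,0,0],[0,0,0],0.3],[[0,0,0],[0,0,0],0],[[0,0,0],[0,0,0],-1],[[0,0,0],[0,0,0],-1],[[0,0,0],[0,0,0],-1],[[0,0,0],[0,0,0],-1],[[0,0,0],[0,0,-0.05],-1],[[0,0,0],[0,0,-0.1],-1],[[0,0,0],[0,0,-0.1],-1],[[0,0,0],[0,0,-0.1],-1]]'; python3 -m inch '[[[0,0,0],[0,0,0],-1],[[0,0,0],[0,0,0],-1]]';python3 -c "
from h import *
import pickle
c=vision.camera('wrist');s=vision.camera('side');pickle.dump((c,s),open('w5.pkl','wb'))
q=proj(c,[[.5865,.356,.203],[.511,.344,.172]]);p=proj(s,[[.5865,.356,.203],[.511,.344,.172]]);print(q,p)
x,y=int(q[1][0])-60,max(0,int(q[1][1])-60);u,v=int(p[0][0])-40,int(p[0][1])-50;print(x,y,u,v)
a=cv2.resize(c['img'][y:y+150,x:x+100],None,fx=4,fy=4,interpolation=2);b=cv2.resize(s['img'][v:v+150,u:u+100],None,fx=4,fy=4,interpolation=2)
cv2.imwrite('pics/crop4.png',np.hstack([a,b])[:,:,::-1])"
```

```text
clock: 8.9
eef_pos: [0.5855, 0.3567, 0.2906]
tool_rot: [-0.079, 0.997, 0.0, -0.0]
ft_force: [-0.1, 0.0, 0.4]
grip_width: 0.0854
grasp_force: 0.0
clock: 9.07
eef_pos: [0.587, 0.3575, 0.2927]
tool_rot: [-0.079, 0.997, 0.002, 0.003]
ft_force: [0.3, 0.9, -1.5]
grip_width: 0.0853
grasp_force: 0.0
[[310.03939758 242.72803583]
 [310.10523272 129.1533301 ]] [[239.15180887 252.03770695]
 [285.39415129 272.83055339]]
250 69 199 202
```

View pics/crop4.png

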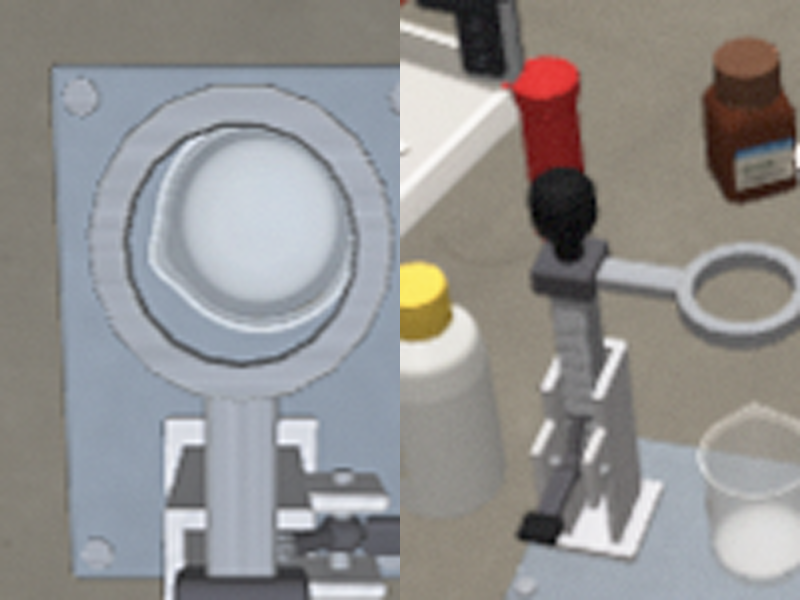

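```bash
python3 - <<'E'
from h import *
import pickle
c,s=pickle.load(open('w5.pkl','rb'))
for z in (.162,.172,.182):
    X=onz(c,(310.1,129.5),z);q=proj(c,[X+[0.0,.028,0],X-[.0,.028,0]]);p=proj(s,X);
    k=proj(s,[.5865,.356,z+.031+.0])
    print(z,X.round(4),np.linalg.norm(q[0]-q[1]).round(2),'76.2',p.round(1),'side y 274',k.round(1))
E
python3 plan.py .5145 -.003 .29 80 .038
```

```text
0.162 [0.5115 0.344  0.162 ] 74.48 76.2 [[285.4 277.2]] side y 274 [[239.7 256.7]]
0.172 [0.5112 0.344  0.172 ] 77.31 76.2 [[285.3 272.8]] side y 274 [[239.2 252. ]]
0.182 [0.511 0.344 0.182] 80.36 76.2 [[285.1 268.3]] side y 274 [[238.6 247.3]]
d [-0.0713 -0.3597  0.0012] h0 -170.91 dh -109.09 tilt [-8.e-04 -3.e-04 -1.e+00] n 16
[[0,0,0.0189],[0.027,-0.072,-0.000],G],[[0,0,0.0189],[0.018,-0.074,-0.000],G],[[0,0,0.0189],[0.009,-0.076,-0.000],G],[[0,0,0.0189],[-0.000,-0.076,-0.000],G],[[0,0,0.0189],[-0.009,-0.076,-0.000],G],[[0,0,0.0189],[-0.018,-0.074,-0.000],G],[[0,0,0.0189],[-0.027,-0.072,-0.000],G],[[0,0,0.0189],[-0.035,-0.068,-0.000],G],[[0,0,0.0189],[-0.043,-0.063,-0.000],G],[[0,0,0.0189],[-0.050,-0.058,-0.000],G],[[0,0,0.0189],[-0.057,-0.051,-0.000],G],[[0,0,0.0189],[-0.062,-0.044,-0.000],G],[[0,0,0.0189],[-0.067,-0.036,-0.000],G],[[0,0,0.0189],[-0.071,-0.028,-0.000],G],[[0,0,0.0189],[-0.074,-0.020,-0.000],G],[[0,0,0.0189],[-0.076,-0.011,-0.000],G],
```

Crop 4: ring at wrist (310.1,129.5) and the knob and ring heights in the side view match the fifth notch (0.172); released and settled. On to the funnel.

```bash
python3 -m inch '[[[0,0,0.019],[0.027,-0.072,0],-1],[[0,0,0.019],[0.018,-0.074,0],-1],[[0,0,0.019],[0.009,-0.076,0],-1],[[0,0,0.019],[0,-0.076,0],-1],[[0,0,0.019],[-0.009,-0.076,0],-1],[[0,0,0.019],[-0.018,-0.074,0],-1],[[0,0,0.019],[-0.027,-0.072,0],-1],[[0,0,0.019],[-0.035,-0.068,0],-1],[[0,0,0.019],[-0.043,-0.063,0],-1],[[0,0,0.019],[-0.05,-0.058,0],-1]]' >/dev/null; python3 -m inch '[[[0,0,0.019],[-0.057,-0.051,0],-1],[[0,0,0.019],[-0.062,-0.044,0],-1],[[0,0,0.019],[-0.067,-0.036,0],-1],[[0,0,0.019],[-0.071,-0.028,0],-1],[[0,0,0.019],[-0.074,-0.02,0],-1],[[0,0,0.019],[-0.076,-0.011,0],-1],[[0,0,0],[0,0,0],-1],[[0,0,0],[0,0,0],-1]]'; python3 plan.py .5145 -.003 .19 80; python3 -c "
from h import *
import pickle
c=vision.camera('wrist');pickle.dump(c,open('w6.pkl','wb'));q=proj(c,[.5145,-.003,.147])[0];print(q)
y=int(q[1])-55;x=int(q[0])-75
cv2.imwrite('pics/crop5.png',cv2.resize(c['img'][y:y+110,x:x+150],None,fx=4,fy=4,interpolation=2)[:,:,::-1]);print(x,y)"
```

```text
clock: 10.67
eef_pos: [0.512, -0.0038, 0.2881]
tool_rot: [0.768, 0.64, -0.001, -0.001]
ft_force: [0.3, -0.6, 0.6]
grip_width: 0.0851
grasp_force: 0.0
d [ 0.0025  0.0008 -0.0981] h0 79.57 dh 0.43 tilt [-2.9e-03  4.0e-04 -1.0e+00] n 3
[[0,0,-0.0004],[0.001,0.003,0.109],G],[[0,0,-0.0004],[0.001,0.003,0.109],G],[[0,0,-0.0004],[0.001,0.003,0.109],G],
[316.95159337 222.56169424]
241 167
```

View pics/crop5.png

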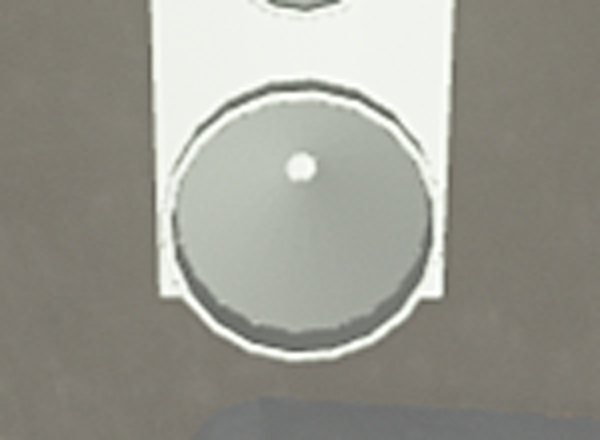

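```bash
python3 - <<'E'
from h import *
import pickle
L=lambda f:pickle.load(open(f,'rb'))
r=[ray(L('w1.pkl'),(353,177.5)),ray(L('w2.pkl'),(357.9,236.1)),ray(L('w6.pkl'),(316.75,223.75)),ray(L('c0.pkl')['side'],(352.3,178))]
print(*tri(r[:3]),*tri(r)); print([onz(L('w6.pkl'),(316.75,223.75),z).round(4) for z in (.143,.149)])
E
python3 plan.py .5145 -.0038 .122 80
```

```text
[ 0.5142165  -0.00266818  0.15049751] [np.float64(0.0002725606131566906), np.float64(0.0001855359090924261), np.float64(0.00034155127121994575)] [ 0.51445439 -0.0043987   0.1437485 ] [np.float64(0.0007799348117802462), np.float64(0.0005639609907800502), np.float64(0.0006820690528172437), np.float64(0.0002472926932960435)]
[array([ 0.514 , -0.0051,  0.143 ]), array([ 0.5142, -0.0034,  0.149 ])]
d [ 0.0022 -0.0008 -0.1663] h0 79.66 dh 0.34 tilt [-2.4e-03  5.0e-04 -1.0e+00] n 5
[[0,0,-0.0002],[-0.000,0.002,0.111],G],[[0,0,-0.0002],[-0.000,0.002,0.111],G],[[0,0,-0.0002],[-0.000,0.002,0.111],G],[[0,0,-0.0002],[-0.000,0.002,0.111],G],[[0,0,-0.0002],[-0.000,0.002,0.111],G],
```

```bash
python3 -m inch '[[[0,0,0],[0,0.004,0.08],-1],[[0,0,0],[0,0.004,0.1],-1],[[0,0,0],[0,0,0.1],-1],[[0,0,0],[0,0,0.1],-1],[[0,0,0],[0,0,0.1],-1],[[0,0,0],[0,0,0.05],-1],[[0,0,0],[0,0,0],-1],[[0,0,0],[0,0,0],-1]]';python3 plan.py .5143 -.0038 .122 80
```

```text
clock: 11.38
eef_pos: [0.5145, -0.0023, 0.1294]
tool_rot: [0.767, 0.641, -0.001, -0.001]
ft_force: [0.3, 0.4, -0.2]
grip_width: 0.0857
grasp_force: 0.0
d [-0.0002 -0.0015 -0.0074] h0 79.77 dh 0.23 tilt [-3.2e-03  3.0e-04 -1.0e+00] n 1
[[0,0,-0.0006],[-0.005,0.000,0.025],G],
```

```bash
python3 -m inch '[[[0,0,0],[-0.005,0,0.025],-1],[[0,0,0],[0,0,0],-1],[[0,0,0],[0,0,0],-0.7],[[0,0,0],[0,0,0],-0.5],[[0,0,0],[0,0,0],-0.4],[[0,0,0],[0,0,0],-0.3],[[0,0,0],[0,0,0],-0.2],[[0,0,0],[0,0,0],0],[[0,0,0],[0,0,0],0],[[0,0,0],[0,0,0],0]]';python3 -m inch '[[[0,0,0],[0,0,0],0],[[0,0,0],[0,0,0],0],[[0,0,0],[0,0,0],0]]'
```

```text
clock: 12.22
eef_pos: [0.5152, -0.0047, 0.1238]
tool_rot: [0.768, 0.64, 0.0, 0.0]
ft_force: [-2.9, 0.1, 5.9]
grip_width: 0.0574
grasp_force: 63.3
clock: 12.47
eef_pos: [0.5152, -0.0047, 0.1238]
tool_rot: [0.768, 0.64, 0.0, 0.0]
ft_force: [-2.4, 0.4, 6.0]
grip_width: 0.0571
grasp_force: 63.3
```

```bash
python3 -m inch '[[[0,0,0],[0,0,-0.02],0],[[0,0,0],[0,0,-0.04],0],[[0,0,0],[0,0,-0.06],0],[[0,0,0],[0,0,-0.08],0],[[0,0,0],[0,0,-0.08],0],[[0,0,0],[0,0,-0.08],0],[[0,0,0],[0,0,-0.08],0],[[0,0,0],[0,0,-0.08],0],[[0,0,0],[0,0,-0.08],0],[[0,0,0],[0,0,-0.04],0]]';python3 -m inch '[[[0,0,0],[0,0,0],0],[[0,0,0],[0,0,0],0]]'; python3 plan.py .5112 .344 .312 189 .022 6; python3 -c "
from h import *
import pickle
s=vision.camera('side');w=vision.camera('wrist');pickle.dump((s,w),open('w7.pkl','wb'))
o=telemetry.get_obs()['eef_pos'];q=proj(s,o)[0];x,y=int(q[0])-65,max(0,int(q[1])-50)
a=cv2.resize(s['img'][y:y+150,x:x+130],(520,600),interpolation=2)
cv2.imwrite('pics/crop6.png',np.hstack([a,cv2.resize(w['img'][130:430,250:390],(280,600))])[:,:,::-1]);print(q,x,y,o)"
```

```text
clock: 13.3
eef_pos: [0.5163, -0.005, 0.3185]
tool_rot: [0.768, 0.64, 0.002, 0.002]
ft_force: [-0.1, 0.0, -0.3]
grip_width: 0.0571
grasp_force: 64.0
clock: 13.47
eef_pos: [0.5156, -0.0049, 0.3153]
tool_rot: [0.768, 0.64, 0.001, 0.001]
ft_force: [0.0, 0.4, -0.6]
grip_width: 0.0574
grasp_force: 64.0
d [-0.0044  0.3489 -0.0033] h0 79.64 dh 109.36 tilt [ 1.7e-03 -1.0e-04 -1.0e+00] n 19
[[0,0,-0.0160],[0.060,-0.012,0.001],G],[[0,0,-0.0160],[0.061,-0.006,0.001],G],[[0,0,-0.0160],[0.061,0.000,0.001],G],[[0,0,-0.0160],[0.061,0.007,0.001],G],[[0,0,-0.0160],[0.060,0.013,0.001],G],[[0,0,-0.0160],[0.058,0.019,0.001],G],[[0,0,-0.0160],[0.056,0.024,0.001],G],[[0,0,-0.0160],[0.053,0.030,0.001],G],[[0,0,-0.0160],[0.050,0.035,0.001],G],[[0,0,-0.0160],[0.046,0.040,0.001],G],[[0,0,-0.0160],[0.042,0.044,0.001],G],[[0,0,-0.0160],[0.037,0.048,0.001],G],[[0,0,-0.0160],[0.032,0.052,0.001],G],[[0,0,-0.0160],[0.027,0.055,0.001],G],[[0,0,-0.0160],[0.021,0.057,0.001],G],[[0,0,-0.0160],[0.016,0.059,0.001],G],[[0,0,-0.0160],[0.010,0.060,0.001],G],[[0,0,-0.0160],[0.003,0.061,0.001],G],[[0,0,-0.0160],[-0.003,0.061,0.001],G],
[354.98915104 103.60575511] 289 53 [ 0.5146409  -0.00483682  0.31358749]
```

View pics/crop6.png

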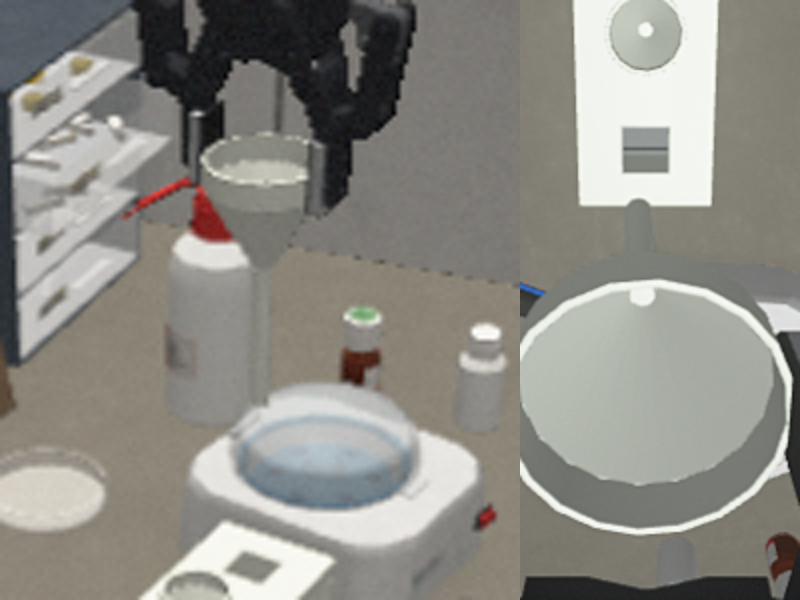

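Crop 6: funnel held upright, rim in the side view at about (354.8,93), stem tip at about (353.5,153); tip in the wrist view at about (309.5,232); both small funnels remain in the rack.

Run:
```python
from h import *
import pickle
s,w=pickle.load(open('w7.pkl','rb'))
o=telemetry.get_obs();T=R.from_quat(o['tool_rot']).as_matrix();p=o['eef_pos']
tip,e=tri([ray(w,(309.5,231.5)),ray(s,(353.5,153))]);print('tip',tip,e)
# rim centre: wrist right edge 385.5 & bottom 396, top 270.5
rim=onz(s,(354.8,93),p[2]+.024);print('rim side',rim,p, rim-p)
for z in (.018,.024,.03):
    X=p+[0,0,z];print(z,[proj(w,X+T@v)[0].round(1).tolist() for v in ([.03,0,0],[-.03,0,0],[0,.03,0],[0,-.03,0])], proj(w,X-[0,0,.133])[0])
```

```text
tip [ 0.51249853 -0.00055837  0.20686315] [np.float64(0.0001026807462521617), np.float64(0.00010268074625201568)]
rim side [ 5.14231858e-01 -3.41327299e-05  3.37587490e-01] [ 0.5146409  -0.00483682  0.31358749] [-0.00040904  0.00480269  0.024     ]
0.018 [[313.4, 262.4], [313.3, 386.8], [384.7, 328.6], [241.9, 328.6]] [313.39683603 232.92944141]
0.024 [[313.4, 268.5], [313.3, 397.0], [387.6, 337.0], [239.0, 337.0]] [313.39488265 235.28818764]
0.03 [[313.4, 275.2], [313.3, 407.9], [390.8, 346.2], [235.8, 346.2]] [313.3928447  237.74999513]
```

```bash
python3 -m inch '[[[0,0,-0.016],[0.03,-0.006,0],0],[[0,0,-0.016],[0.061,-0.006,0],0],[[0,0,-0.016],[0.061,0,0],0],[[0,0,-0.016],[0.061,0.007,0],0],[[0,0,-0.016],[0.06,0.013,0],0],[[0,0,-0.016],[0.058,0.019,0],0],[[0,0,-0.016],[0.056,0.024,0],0],[[0,0,-0.016],[0.053,0.03,0],0],[[0,0,-0.016],[0.05,0.035,0],0],[[0,0,-0.016],[0.046,0.04,0],0]]' >/dev/null; python3 -m inch '[[[0,0,-0.016],[0.042,0.044,0],0],[[0,0,-0.016],[0.037,0.048,0],0],[[0,0,-0.016],[0.032,0.052,0],0],[[0,0,-0.016],[0.027,0.055,0],0],[[0,0,-0.016],[0.021,0.057,0],0],[[0,0,-0.016],[0.016,0.059,0],0],[[0,0,-0.016],[0.01,0.06,0],0],[[0,0,-0.016],[0.003,0.061,0],0],[[0,0,-0.016],[-0.003,0.03,0],0],[[0,0,0],[0,0,0],0]]'; python3 -m inch '[[[0,0,0],[0,0,0],0],[[0,0,0],[0,0,0],0]]'; python3 plan.py .5112 .344 .312 189
```

```text
clock: 15.23
eef_pos: [0.5107, 0.3263, 0.3123]
tool_rot: [-0.081, 0.997, -0.001, -0.002]
ft_force: [-0.5, -0.4, -1.3]
grip_width: 0.0571
grasp_force: 64.0
clock: 15.4
eef_pos: [0.5113, 0.3239, 0.314]
tool_rot: [-0.078, 0.997, -0.001, -0.001]
ft_force: [0.0, 0.2, -0.5]
grip_width: 0.0574
grasp_force: 64.0
d [-0.0001  0.0201 -0.002 ] h0 -171.06 dh 0.06 tilt [-0.0017 -0.0015 -1.    ] n 1
[[0,0,-0.0002],[-0.010,0.066,0.007],G],
```

```bash
python3 -m inch '[[[0,0,0],[-0.006,0.034,0.003],0],[[0,0,0],[-0.004,0.032,0.003],0],[[0,0,0],[0,0,0],0],[[0,0,0],[0,0,0],0],[[0,0,0],[0,0,0],0]]'
cat > rim.py <<'E'
from h import *
import pickle
from scipy.optimize import minimize
from scipy.ndimage import map_coordinates as mc, gaussian_filter as gf
w=vision.camera('wrist');s=vision.camera('side');t=vision.camera('top');pickle.dump((w,s,t),open(sys.argv[1],'wb'))
o=telemetry.get_obs();p=o['eef_pos'];T=R.from_quat(o['tool_rot']).as_matrix();print(p,R.from_matrix(T@np.diag([1,-1,-1.])).as_rotvec().round(3))
a=np.linspace(0,2*np.pi,240,endpoint=False)
def f(v,ims,R0=.029):
    X=p+v+np.c_[np.cos(a),np.sin(a),0*a]*R0;r=0
    for c,g in ims:
        q=proj(c,X);r-=np.mean(mc(g,[q[:,1],q[:,0]],order=1))
    return r
for n,cs in (('w',[w]),('ws',[w,s]),('s',[s])):
    best=None
    ims=[(c,gf(c['img'].min(2).astype(float),1.2)) for c in cs]
    for z in (.016,.02,.024,.028):
        m=minimize(f,[0,0,z],args=(ims,),method='Nelder-Mead',options=dict(initial_simplex=np.array([0,0,z])+np.vstack([np.zeros(3),np.eye(3)*.003]),xatol=1e-5,fatol=1e-3))
        if best is None or m.fun<best.fun: best=m
    print(n,best.x.round(4),round(best.fun,1))
E
python3 rim.py r1.pkl
python3 - <<'E'
from h import *
import pickle
w,s,t=pickle.load(open('r1.pkl','rb'))
b=pickle.load(open('w5.pkl','rb'))[1]
p=telemetry.get_obs()['eef_pos']
d=np.abs(s['img'].astype(int)-b['img']).sum(2)
q=proj(s,[p+[0,0,-.07],p+[0,0,-.11]]);print(q,proj(s,[.5112,.344,.172]))
x=int(q[1][0])
for r in range(int(q[0][1]),int(q[1][1])+22):
    u=np.where(d[r,x-12:x+13]>40)[0]+x-12; print(r,(u.min(),u.max(),len(u)) if len(u) else '-')
E
```

```text
clock: 15.82
eef_pos: [0.5113, 0.3447, 0.3131]
tool_rot: [-0.079, 0.997, -0.0, -0.0]
ft_force: [-0.2, 0.8, -0.4]
grip_width: 0.0571
grasp_force: 64.0
[0.51142993 0.34442026 0.31336214] [ 0.    -0.    -2.983]
w [0.0005 0.0006 0.0222] -221.5
ws [0.0004 0.0006 0.0222] -325.8
s [ 19268220.2372 -41806050.1805 -31987933.7404] -194.3
[[283.0003015  239.2132172 ]
 [284.1730862  258.52893089]] [[285.28271935 272.80046226]]
239 (np.int64(280), np.int64(287), 8)
240 (np.int64(280), np.int64(286), 7)
241 (np.int64(281), np.int64(285), 5)
242 (np.int64(281), np.int64(283), 3)
243 (np.int64(281), np.int64(287), 6)
244 (np.int64(281), np.int64(286), 6)
245 (np.int64(281), np.int64(286), 6)
246 (np.int64(281), np.int64(287), 6)
247 (np.int64(281), np.int64(287), 7)
248 (np.int64(281), np.int64(287), 7)
249 (np.int64(281), np.int64(288), 8)
250 (np.int64(281), np.int64(288), 8)
251 (np.int64(282), np.int64(288), 7)
252 (np.int64(282), np.int64(287), 6)
253 (np.int64(283), np.int64(284), 2)
254 -
255 -
256 -
257 -
258 -
259 -
260 -
261 -
262 -
263 -
264 -
265 -
266 -
267 -
268 -
269 -
270 -
271 -
272 -
273 -
274 -
275 -
276 -
277 -
278 -
279 -
```

Run:
```python
from h import *
import pickle
from scipy.ndimage import map_coordinates as mc
w,s,t=pickle.load(open('r1.pkl','rb'));b=pickle.load(open('w5.pkl','rb'))[1]
p=telemetry.get_obs()['eef_pos'];a=np.linspace(0,2*np.pi,240)
C=p+[.0005,.0006,.0222]
q=proj(s,C+np.c_[np.cos(a),np.sin(a),0*a]*.029);g=s['img'].min(2).astype(float)
r=max((np.mean(mc(g,[q[:,1]+dv,q[:,0]+du],order=1)),du,dv) for du in np.arange(-6,6.1,.5) for dv in np.arange(-9,9.1,.5));print('side rim shift',r)
d=(s['img'].astype(int)-b['img']).sum(2)
print(proj(s,C-[0,0,.133]),proj(s,C-[0,0,.057+.01]))
for y in range(246,266): print(y,d[y,276:294])
```

```text
side rim shift (np.float64(118.1670091701967), np.float64(0.5), np.float64(0.0))
[[283.75659256 259.06019481]] [[281.76587992 226.61275648]]
246 [ -8  -9   3  -9   6  88 170  49  32  85  91  59  23   5  -8 -13   4 -14]
247 [-10  -8 -16 -26  14  98 202  58  68  80  72  66  12   1  -4  -6  -8 -13]
248 [-12   7  -1  -8 -15  70 210  76  70  97  94  85  31  -4  11   1  -7  -2]
249 [ -4  -6  -2   8   8  50 223 154 174 255 290 267 121 -18  17  -5 -12  -5]
250 [ -5  -6  -8  -7  -4  44 241 295 310 305 320 319 165  10  15  -1  -2   7]
251 [ -1  12  -4  -7  -5  33 245 293 328 314 275 244 105   1  -8  -7 -19  -3]
252 [ -7  -2  -7  -5  -6   1 121 206 240 178 118  80   5  -7 -11 -17  -7 -11]
253 [  0 -13  -4  -1 -13  -1   1  54  78  33   3 -21 -16  -7  -5   4   9  -5]
254 [-10 -16 -12 -12  -1  -4 -11 -10   2   3  -6 -22 -19  -9  -5  -8  -2 -16]
255 [-10   2 -18   5 -13   0 -18  -8   1  -9  -9 -20 -25  -9   2  -2  -6 -18]
256 [ -9  -9  -6 -16   1 -14 -18  -9  -2  -4 -10 -11 -24  -8 -17 -11  -5  -2]
257 [ -1  -8 -10  -4  -1  -5 -18 -12  -4  -8  -5 -24 -21 -15  -5 -12  -6 -12]
258 [-18  -5 -12  -8  -2  -6 -19  -1   4   7   8  -9  -6  -7  -9  -3 -15  -5]
259 [-12 -11   0  -9  -9 -11  -5  -5   6  -5  13  -3   0  -7   0   0   0  -4]
260 [ -5   5  -9 -11  -8 -17  -7 -15  -1 -20   1  -8  -8 -18   3  -8 -24  -9]
261 [ -3   1  -2 -19   4 -11  -3  -6   2  -9  -2   0   2  -9  -5  -6  -7 -10]
262 [-14  -5  -5 -17  -6  -7   0  -6  -6  -3   6  -6  -7 -18  -8  -3   3  -1]
263 [-10 -16 -15 -24 -12  -5   1 -21 -14  -3  -4  -9 -11  -8 -10   8 -12 -14]
264 [-12  -6  -6 -17  -2  -9  -1   1 -22 -18  -8   0   6 -11   1 -20 -14  -4]
265 [ -2  -9 -12  -6 -16  -2  -5   8  -3  -9  -2  -8 -22 -11  -2  -3  -7 -12]
```

Run:
```python
from h import *
import pickle
w,s,t=pickle.load(open('r1.pkl','rb'));b=pickle.load(open('w5.pkl','rb'))[1]
S7,w7=pickle.load(open('w7.pkl','rb'))
for y in range(226,262,2): print(y,s['img'][y,278:292].sum(1)//3,b['img'][y,278:292].sum(1)//3)
p7=np.array([.5152,-.0048,.3145]);print(proj(S7,p7+[0,0,.022-.133]),'obs 353.5,153')
for y in range(134,164,2): print(y,S7['img'][y,345:362].sum(1)//3)
```

```text
226 [ 42 107 129 131 135 139 135 132  89  47  45  42  43  43] [40 37 40 41 41 45 45 47 44 45 41 46 43 42]
228 [ 52  94 120 130 135 130 131 130  96  58  42  46  47  45] [56 54 49 56 49 52 50 52 48 50 45 44 46 47]
230 [ 50  80 118 129 136 135 136 134 101  60  48  51  50  44] [53 53 54 58 57 63 55 57 45 51 52 55 47 50]
232 [ 46  60 115 131 137 133 134 134 110  66  43  43  39  36] [44 53 56 57 55 55 51 46 49 44 45 43 38 42]
234 [ 35  41 108 131 134 128 133 133 114  70  36  40  38  36] [36 45 44 53 47 45 38 41 43 36 39 39 36 34]
236 [ 28  31 106 130 133 135 136 132 132  84  36  36  34  40] [36 34 39 41 37 36 36 33 39 38 41 36 36 38]
238 [ 35  36  87 121 134 137 137 132 130  86  63  67  65  76] [34 37 38 36 36 42 36 45 45 53 61 68 68 79]
240 [ 33  32  60 110 131 133 135 132 131 118 113 112 115 120] [ 33  32  38  36  43  76  90  96 105 107 114 113 118 118]
242 [ 38  36  37 103 126 135 138 135 131 129 122 113 105  89] [ 32  37  36  35  69 115 131 126 127 131 121 115 105  89]
244 [ 32  27  29  85 121 131 138 135 136 119 107 106 106 108] [ 30  32  37  37  69 113 112  94  98 108 107 107 107 111
[... 1415 characters left out ...]
4 136 132 128 132 131 135 133 134]
146 [141 143 143 141 139 137 128 127 133 134 136 125 128 131 132 135 131]
148 [141 142 135 138 137 138 130 128 133 135 132 130 130 133 132 131 134]
150 [140 139 140 139 138 138 130 127 134 134 132 135 140 149 167 173 179]
152 [140 138 141 143 136 137 132 128 131 134 129 181 198 198 200 206 210]
154 [141 141 139 135 137 140 151 153 156 164 161 199 217 219 220 220 219]
156 [139 143 139 135 140 166 192 204 199 211 219 219 219 219 220 217 217]
158 [133 134 134 155 188 204 198 191 203 208 211 207 198 191 187 184 183]
160 [133 152 179 174 175 194 209 207 196 185 177 175 180 184 189 194 193]
162 [209 184 151 157 179 189 184 181 180 181 186 188 189 192 191 192 193]
```

Funnel rim sits 22 mm above the TCP and within 1 mm of centre; seating is expected at TCP z about 0.179. Lowering.

```bash
python3 -m inch '[[[0,0,0],[0.003,-0.003,0.02],0],[[0,0,0],[0,0,0.05],0],[[0,0,0],[0,0,0.05],0],[[0,0,0],[0,0,0.05],0],[[0,0,0],[0,0,0.05],0],[[0,0,0],[0,0,0.05],0],[[0,0,0],[0,0,0.05],0],[[0,0,0],[0,0,0.04],0],[[0,0,0],[0,0,0.02],0],[[0,0,0],[0,0,0],0]]'; python3 -m inch '[[[0,0,0],[0,0,0.013],0],[[0,0,0],[0,0,0],0],[[0,0,0],[0,0,0],0]]'; python3 -c "
from h import *
print([telemetry.get_obs()[k].round(4) for k in('eef_pos','ft_force','ft_torque')])"
```

```text
clock: 16.8
eef_pos: [0.5096, 0.3428, 0.1972]
tool_rot: [-0.079, 0.997, -0.001, -0.002]
ft_force: [-0.3, -0.1, -1.4]
grip_width: 0.0574
grasp_force: 64.0
clock: 17.05
eef_pos: [0.511, 0.3438, 0.196]
tool_rot: [-0.079, 0.997, 0.0, 0.001]
ft_force: [-1.1, 0.1, 0.3]
grip_width: 0.0574
grasp_force: 64.0
[array([0.511 , 0.3438, 0.196 ]), array([-1.0756,  0.1054,  0.3349]), array([-0.0371, -0.0327,  0.0264])]
```

```bash
python3 -m inch '[[[0,0,0],[0,0,0.015],0],[[0,0,0],[0,0,0.015],0],[[0,0,0],[0,0,0.01],0],[[0,0,0],[0,0,0],0],[[0,0,0],[0,0,0],0]]'; python3 -m inch '[[[0,0,0],[0,0,0.004],0],[[0,0,0],[0,0,0],0],[[0,0,0],[0,0,0],0]]';  python3 -m inch '[[[0,0,0],[0,0,0.004],0],[[0,0,0],[0,0,0],0],[[0,0,0],[0,0,0],0]]'
```

```text
clock: 17.47
eef_pos: [0.5104, 0.3435, 0.1829]
tool_rot: [-0.079, 0.997, -0.0, -0.0]
ft_force: [0.1, 0.2, -0.5]
grip_width: 0.0573
grasp_force: 64.0
clock: 17.72
eef_pos: [0.5107, 0.3437, 0.1822]
tool_rot: [-0.079, 0.997, 0.0, 0.0]
ft_force: [0.1, -0.5, -1.1]
grip_width: 0.0572
grasp_force: 64.0
clock: 17.97
eef_pos: [0.5106, 0.3436, 0.1809]
tool_rot: [-0.079, 0.997, 0.0, 0.0]
ft_force: [-0.0, 1.1, 0.3]
grip_width: 0.0572
grasp_force: 64.0
```

```bash
for i in 1; do python3 -m inch '[[[0,0,0],[0,0,0.003],0],[[0,0,0],[0,0,0],0],[[0,0,0],[0,0,0],0]]'; python3 -m inch '[[[0,0,0],[0,0,0.003],0],[[0,0,0],[0,0,0],0],[[0,0,0],[0,0,0],0]]'; done
```

```text
clock: 18.22
eef_pos: [0.5108, 0.3437, 0.1802]
tool_rot: [-0.079, 0.997, 0.0, 0.0]
ft_force: [0.0, 0.9, -0.1]
grip_width: 0.0572
grasp_force: 64.1
clock: 18.47
eef_pos: [0.511, 0.3438, 0.1794]
tool_rot: [-0.079, 0.997, 0.0, 0.001]
ft_force: [0.9, 0.4, 1.4]
grip_width: 0.0573
grasp_force: 64.2
```

```bash
python3 -m inch '[[[0,0,0],[0,0,0.002],0],[[0,0,0],[0,0,0],0],[[0,0,0],[0,0,0],0]]'; python3 -m inch '[[[0,0,0],[0,0,0.002],0],[[0,0,0],[0,0,0],0],[[0,0,0],[0,0,0],0]]'
```

```text
clock: 18.72
eef_pos: [0.5111, 0.3438, 0.179]
tool_rot: [-0.079, 0.997, 0.0, 0.001]
ft_force: [2.1, 0.7, 2.5]
grip_width: 0.0571
grasp_force: 64.3
clock: 18.97
eef_pos: [0.5113, 0.3439, 0.1785]
tool_rot: [-0.079, 0.997, 0.0, 0.001]
ft_force: [2.9, 0.2, 5.2]
grip_width: 0.0577
grasp_force: 64.5
```

```bash
python3 -m inch '[[[0,0,0],[-0.002,0,-0.001],0],[[0,0,0],[0,0,0],0],[[0,0,0],[0,0,0],0]]'; python3 -m inch '[[[0,0,0],[0,0,0],-0.3],[[0,0,0],[0,0,0],-0.4],[[0,0,0],[0,0,0],-0.5],[[0,0,0],[0,0,0],-0.7],[[0,0,0],[0,0,0],-1],[[0,0,0],[0,0,0],-1],[[0,0,0],[0,0,0],-1],[[0,0,0],[0,0,0],-1]]'; python3 rim.py r2.pkl
```

```text
clock: 19.22
eef_pos: [0.5114, 0.3438, 0.1784]
tool_rot: [-0.079, 0.997, 0.0, 0.0]
ft_force: [2.6, 0.3, 5.6]
grip_width: 0.0578
grasp_force: 64.4
clock: 19.88
eef_pos: [0.511, 0.3437, 0.178]
tool_rot: [-0.079, 0.997, -0.0, -0.0]
ft_force: [-0.1, 0.3, -0.5]
grip_width: 0.0853
grasp_force: 0.0
[0.51118352 0.34373163 0.17820527] [-0.     0.    -2.983]
w [0.0043 0.0006 0.0188] -212.8
ws [0.004  0.0005 0.0192] -303.1
s [ 2.19363645e+13 -4.76946947e+13 -4.67793195e+13] -190.5
```

```bash
python3 -m inch '[[[0,0,0],[0,0,-0.02],-1],[[0,0,0],[0,0,-0.04],-1],[[0,0,0],[0,0,-0.07],-1],[[0,0,0],[0,0,-0.1],-1],[[0,0,0],[0,0,-0.1],-1],[[0,0,0],[0,0,-0.07],-1],[[0,0,0],[0,0,0],-1],[[0,0,0],[0,0,0],-1],[[0,0,0],[0,0,0],-1]]'
cat > fit.py <<'E'
from h import *
import pickle
from scipy.optimize import minimize
from scipy.ndimage import map_coordinates as mc, gaussian_filter as gf
if len(sys.argv)>2: W=[(c['img'],c) for c in pickle.load(open(sys.argv[1],'rb'))]; 
else:
    L=[vision.camera(n) for n in('wrist','side','top')];pickle.dump(L,open(sys.argv[1],'wb'))
L=pickle.load(open(sys.argv[1],'rb'))
a=np.linspace(0,2*np.pi,240,endpoint=False)
def f(v,ims):
    X=v[:3]+R.from_rotvec([v[3]*10,v[4]*10,0]).apply(np.c_[np.cos(a),np.sin(a),0*a]*.029)
    return -sum(np.mean(mc(g,[q[:,1],q[:,0]],order=1)) for c,g in ims for q in [proj(c,X)])
for n,k in (('w',[0]),('ws',[0,1])):
    best=None;ims=[(L[i],gf(L[i]['img'].min(2).astype(float),[1,.7,.7][i])) for i in k]
    for z in (.195,.201):
      for tx in (-.01,0,.01):
       for ty in (-.01,0,.01):
        x0=np.array([.5115,.344,z,tx,ty]);m=minimize(f,x0,args=(ims,),method='Nelder-Mead',options=dict(initial_simplex=x0+np.vstack([np.zeros(5),np.eye(5)*.004]),maxiter=600,xatol=1e-5,fatol=1e-3))
        if best is None or m.fun<best.fun: best=m
    print(n,best.x[:3].round(4),'tilt deg',np.degrees(best.x[3:]*10).round(1),round(best.fun,1))
E
python3 fit.py r3.pkl
```

```text
clock: 20.78
eef_pos: [0.511, 0.3436, 0.2977]
tool_rot: [-0.079, 0.997, -0.0, -0.0]
ft_force: [0.2, -0.2, -0.4]
grip_width: 0.0852
grasp_force: 0.0
w [0.5139 0.3442 0.1989] tilt deg [-0.5  4. ] -217.2
ws [0.5137 0.344  0.1994] tilt deg [1.6 4.5] -399.6
```

The funnel is seated but leans about 4° towards +x. I'll check whether it was already tilted in the grasp before correcting.

```bash
sed -i 's/x0=np.array(\[.5115,.344,z/x0=np.array([.5115,.344,z+ZO/; s/^a=/ZO=float(sys.argv[3]) if len(sys.argv)>3 else 0\na=/' fit.py; python3 fit.py r1.pkl x .1365; python3 fit.py r2.pkl x; python3 plan.py .511 .3438 .178 189
python3 - <<'E'
from h import *
import pickle
# ring tilt/knob sanity: side knob row
s=pickle.load(open('r3.pkl','rb'))[1];b=pickle.load(open('w5.pkl','rb'))[1]
d=np.abs(s['img'].astype(int)-b['img']).sum(2);print('beaker/knob change',d[235:270,230:250].mean(),d[300:345,275:303].mean())
E
```

```text
w [0.5118 0.3452 0.3354] tilt deg [-1.4 -0.7] -229.2
ws [0.5117 0.3451 0.3357] tilt deg [-1.  -0.1] -338.7
w [0.5138 0.3441 0.2   ] tilt deg [-0.6  3.5] -231.9
ws [0.5139 0.3441 0.1998] tilt deg [-0.2  3.4] -332.4
d [ 0.0004  0.0005 -0.1185] h0 -170.92 dh -0.08 tilt [-0.0027 -0.0018 -1.    ] n 3
[[0,0,0.0001],[-0.001,0.000,0.132],G],[[0,0,0.0001],[-0.001,0.000,0.132],G],[[0,0,0.0001],[-0.000,0.000,0.132],G],
beaker/knob change 10.51 11.476984126984126
```

```bash
python3 -m inch '[[[0,0,0],[-0.003,0,0.05],-1],[[0,0,0],[-0.003,0,0.1],-1],[[0,0,0],[0,0,0.1],-1],[[0,0,0],[0,0,0.08],-1],[[0,0,0],[0,0,0.05],-1],[[0,0,0],[0,0,0.015],-1],[[0,0,0],[0,0,0],-1],[[0,0,0],[0,0,0],-1]]'; python3 plan.py .5125 .3440 .1785 189
```

```text
clock: 21.6
eef_pos: [0.5131, 0.3441, 0.1799]
tool_rot: [-0.079, 0.997, -0.0, -0.0]
ft_force: [-0.5, 0.4, 0.4]
grip_width: 0.0858
grasp_force: 0.0
d [-0.0006 -0.0001 -0.0014] h0 -170.91 dh -0.09 tilt [-1.e-04 -1.e-04 -1.e+00] n 1
[[0,0,0.0002],[0.002,0.000,0.005],G],
```

```bash
python3 -m inch '[[[0,0,0],[0,0,0.003],-1],[[0,0,0],[0,0,0],-0.7],[[0,0,0],[0,0,0],-0.5],[[0,0,0],[0,0,0],-0.4],[[0,0,0],[0,0,0],-0.3],[[0,0,0],[0,0,0],-0.2],[[0,0,0],[0,0,0],0],[[0,0,0],[0,0,0],0],[[0,0,0],[0,0,0],0],[[0,0,0],[0,0,0],0]]'; python3 -m inch '[[[0,0,0],[0,0,-0.01],0],[[0,0,0],[0,0,-0.01],0],[[0,0,0],[0,0,0],0],[[0,0,0],[0,0,0],0]]'; python3 fit.py r4.pkl x 2>/dev/null || python3 fit.py r4.pkl; python3 -c "
from h import *
print(telemetry.get_obs()['eef_pos'])"
```

```text
clock: 22.43
eef_pos: [0.5135, 0.3439, 0.1799]
tool_rot: [-0.079, 0.997, 0.0, 0.001]
ft_force: [0.1, -2.9, 5.9]
grip_width: 0.0569
grasp_force: 63.3
clock: 22.77
eef_pos: [0.5128, 0.3442, 0.1845]
tool_rot: [-0.079, 0.997, 0.0, -0.0]
ft_force: [0.1, 0.2, -0.4]
grip_width: 0.0571
grasp_force: 63.8
w [0.5139 0.3446 0.2024] tilt deg [-0.2  2.5] -229.3
ws [0.516  0.3448 0.1801] tilt deg [-4.4 26.6] -336.1
[0.5127406  0.34400122 0.18430762]
```

```bash
python3 -m inch '[[[0,0,0],[0,0,-0.007],0],[[0,-0.005,0],[0.002,0,0],0],[[0,-0.004,0],[0.001,0,0],0],[[0,0,0],[0,0,0],0],[[0,0,0],[0,0,0],0],[[0,0,0],[0,0,0],0]]'; python3 fit.py r5.pkl
python3 - <<'E'
from h import *
o=telemetry.get_obs();print(o['eef_pos'],R.from_quat(o['tool_rot']).as_matrix()[:,2].round(4))
E
```

```text
clock: 23.42
eef_pos: [0.5122, 0.3439, 0.187]
tool_rot: [-0.079, 0.996, 0.002, 0.028]
ft_force: [0.5, -0.6, 0.7]
grip_width: 0.0569
grasp_force: 63.8
w [ 0.7195  0.421  -0.2604] tilt deg [11.  63.8] -237.5
ws [0.5144 0.3446 0.183 ] tilt deg [-3.9 27. ] -336.8
[0.51238935 0.3439112  0.18682122] [ 0.0556  0.0089 -0.9984]
```

```bash
sed -i 's/^    return -sum/    return 1e3*max(0,np.hypot(v[3],v[4])-.014)*100-sum/; s/L\[i\])\b/&/' fit.py; sed -i "s/for n,k in .*/for n,k in (('w',[0]),('wt',[0,2])):/" fit.py
for r in r1 ; do python3 fit.py $r.pkl x .1365; done; for r in r3; do python3 fit.py $r.pkl x; done; sed -i "s/,('wt',\[0,2\])/,/" fit.py; for r in r4 r5; do python3 fit.py $r.pkl x; done
```

```text
w [0.5118 0.3452 0.3354] tilt deg [-1.4 -0.7] -229.2
wt [0.5117 0.3452 0.3356] tilt deg [-1.6 -0.6] -347.4
w [0.5139 0.3442 0.1989] tilt deg [-0.5  4. ] -217.2
wt [0.5135 0.3442 0.2   ] tilt deg [-0.8  4.7] -345.4
w [0.5139 0.3446 0.2024] tilt deg [-0.2  2.5] -229.3
w [0.5123 0.3442 0.205 ] tilt deg [ 0.3 -0.6] -228.9
```

```bash
python3 -m inch '[[[0,0,0],[0.002,0,0.005],0],[[0,0,0],[0,0,0.005],0],[[0,0,0],[0,0,0],0],[[0,0,0],[0,0,0],0]]'; python3 -m inch '[[[0,0,0],[0,0,0.002],0],[[0,0,0],[0,0,0],0],[[0,0,0],[0,0,0],0]]';python3 -m inch '[[[0,0,0],[0,0,0.002],0],[[0,0,0],[0,0,0],0],[[0,0,0],[0,0,0],0]]'
```

```text
clock: 23.9
eef_pos: [0.5118, 0.3437, 0.1837]
tool_rot: [-0.079, 0.996, 0.002, 0.028]
ft_force: [-0.6, -0.2, -1.3]
grip_width: 0.0569
grasp_force: 63.8
clock: 24.15
eef_pos: [0.5119, 0.3438, 0.1834]
tool_rot: [-0.079, 0.996, 0.002, 0.028]
ft_force: [1.1, -0.6, -1.1]
grip_width: 0.0572
grasp_force: 63.8
clock: 24.4
eef_pos: [0.512, 0.3439, 0.183]
tool_rot: [-0.079, 0.996, 0.002, 0.029]
ft_force: [0.7, -0.1, 0.8]
grip_width: 0.0571
grasp_force: 63.9
```

```bash
python3 -m inch '[[[0,0,0],[-0.001,0,0.002],0],[[0,0,0],[0,0,0],0],[[0,0,0],[0,0,0],0]]'; python3 -m inch '[[[0,0,0],[0,0,0.001],0],[[0,0,0],[0,0,0],0],[[0,0,0],[0,0,0],0]]';python3 -c "
from h import *
print([telemetry.get_obs()[k].round(4) for k in('eef_pos','ft_force','ft_torque')])"
```

```text
clock: 24.65
eef_pos: [0.5123, 0.3439, 0.1823]
tool_rot: [-0.079, 0.996, 0.002, 0.029]
ft_force: [2.2, 0.6, 1.6]
grip_width: 0.0572
grasp_force: 63.9
clock: 24.9
eef_pos: [0.5124, 0.3439, 0.1821]
tool_rot: [-0.079, 0.996, 0.002, 0.029]
ft_force: [1.8, 0.1, 2.9]
grip_width: 0.0575
grasp_force: 64.0
[array([0.5124, 0.3439, 0.1821]), array([1.8102, 0.0913, 2.9081]), array([-0.0247, -0.2603,  0.0179])]
```

```bash
python3 -m inch '[[[0,0,0],[-0.003,0,-0.001],0],[[0,0,0],[0,0,0],0],[[0,0,0],[0,0,0],0]]'; python3 -m inch '[[[0,0,0],[-0.002,0,0.001],0],[[0,0,0],[0,0,0],0],[[0,0,0],[0,0,0],0]]';python3 -c "
from h import *
print([telemetry.get_obs()[k].round(4) for k in('eef_pos','ft_force','ft_torque')])"; python3 fit.py r6.pkl
```

```text
clock: 25.15
eef_pos: [0.5127, 0.344, 0.1819]
tool_rot: [-0.079, 0.996, 0.002, 0.028]
ft_force: [0.9, 0.2, 0.9]
grip_width: 0.0571
grasp_force: 63.9
clock: 25.4
eef_pos: [0.5132, 0.344, 0.1814]
tool_rot: [-0.079, 0.996, 0.002, 0.028]
ft_force: [1.2, -0.5, 0.1]
grip_width: 0.0573
grasp_force: 63.9
[array([0.5132, 0.344 , 0.1814]), array([ 1.2391, -0.4763,  0.0555]), array([-0.0865,  0.0231,  0.0108])]
w [0.5134 0.3443 0.1993] tilt deg [ 0.2 -0.6] -229.3
```

```bash
python3 -m inch '[[[0,0,0],[0,0,0.002],0],[[0,0,0],[0,0,0],0],[[0,0,0],[0,0,0],0]]'; python3 -m inch '[[[0,0,0],[0,0,0.002],0],[[0,0,0],[0,0,0],0],[[0,0,0],[0,0,0],0]]';python3 -c "
from h import *
print([telemetry.get_obs()[k].round(4) for k in('eef_pos','ft_force','ft_torque')])"
```

```text
clock: 25.8
eef_pos: [0.5135, 0.344, 0.1812]
tool_rot: [-0.079, 0.996, 0.002, 0.028]
ft_force: [0.7, 0.1, -0.9]
grip_width: 0.0571
grasp_force: 63.9
clock: 26.05
eef_pos: [0.5137, 0.344, 0.1807]
tool_rot: [-0.079, 0.996, 0.002, 0.028]
ft_force: [0.1, -0.8, 0.7]
grip_width: 0.0567
grasp_force: 63.9
[array([0.5137, 0.344 , 0.1807]), array([ 0.1105, -0.8101,  0.6587]), array([-0.0985,  0.0839,  0.0099])]
```

```bash
python3 -m inch '[[[0,0,0],[0,0,0.002],0],[[0,0,0],[0,0,0],0],[[0,0,0],[0,0,0],0]]'; python3 -m inch '[[[0,0,0],[0,0,0.002],0],[[0,0,0],[0,0,0],0],[[0,0,0],[0,0,0],0]]';python3 -c "
from h import *
print([telemetry.get_obs()[k].round(4) for k in('eef_pos','ft_force','ft_torque')])"
```

```text
clock: 26.3
eef_pos: [0.5138, 0.344, 0.1804]
tool_rot: [-0.079, 0.996, 0.002, 0.028]
ft_force: [-0.6, -1.1, 2.3]
grip_width: 0.057
grasp_force: 64.1
clock: 26.55
eef_pos: [0.5138, 0.344, 0.1801]
tool_rot: [-0.079, 0.996, 0.002, 0.029]
ft_force: [-1.5, -1.7, 4.9]
grip_width: 0.0571
grasp_force: 64.4
[array([0.5138, 0.344 , 0.1801]), array([-1.5456, -1.7033,  4.9116]), array([-0.3779,  0.3029,  0.0267])]
```

```bash
python3 -m inch '[[[0,0,0],[0.001,-0.001,-0.001],0],[[0,0,0],[0,0,0],0],[[0,0,0],[0,0,0],0]]'; python3 fit.py r7.pkl; python3 -m inch '[[[0,0,0],[0,0,0],-0.33],[[0,0,0],[0,0,0],-0.36],[[0,0,0],[0,0,0],-0.4],[[0,0,0],[0,0,0],-0.45],[[0,0,0],[0,0,0],-0.5],[[0,0,0],[0,0,0],-0.6],[[0,0,0],[0,0,0],-0.8],[[0,0,0],[0,0,0],-1],[[0,0,0],[0,0,0],-1],[[0,0,0],[0,0,0],-1]]'; python3 fit.py r8.pkl
```

```text
clock: 26.8
eef_pos: [0.5137, 0.344, 0.1802]
tool_rot: [-0.079, 0.996, 0.003, 0.029]
ft_force: [-0.8, -1.0, 5.8]
grip_width: 0.0569
grasp_force: 64.3
w [0.5138 0.3443 0.1982] tilt deg [ 0.5 -0.8] -229.2
clock: 27.78
eef_pos: [0.5134, 0.3438, 0.1797]
tool_rot: [-0.079, 0.996, 0.002, 0.028]
ft_force: [-0.5, 0.4, -0.7]
grip_width: 0.0853
grasp_force: 0.0
w [0.513  0.3439 0.2   ] tilt deg [0.3 0.6] -232.7
```

Released: tilt now within about 1°. Retreating and checking again.

```bash
python3 -m inch '[[[0,0,0],[0,0,-0.02],-1],[[0,0,0],[0,0,-0.04],-1],[[0,0,0],[0,0,-0.07],-1],[[0,0,0],[0,0,-0.1],-1],[[0,0,0],[0,0,-0.1],-1],[[0,0,0],[0,0,-0.07],-1],[[0,0.009,0],[0,0,0],-1],[[0,0,0],[0,0,0],-1],[[0,0,0],[0,0,0],-1]]'; sed -i "s/(('w',\[0\]),)/(('w',[0]),('wt',[0,2]))/" fit.py; grep -n "for n,k" fit.py; python3 fit.py r9.pkl
python3 - <<'E'
from h import *
import pickle
L=pickle.load(open('r9.pkl','rb'));A=pickle.load(open('r3.pkl','rb'));b=pickle.load(open('w5.pkl','rb'))[1];C=pickle.load(open('c0.pkl','rb'))
s=L[1];d=np.abs(s['img'].astype(int)-b['img']).sum(2)
m=(d>60).astype(np.uint8);n,_,st,ce=cv2.connectedComponentsWithStats(m)
print('side vs after-lift:',[(st[i].tolist()) for i in range(1,n) if st[i][4]>12])
d=np.abs(L[2]['img'].astype(int)-C['top']['img']).sum(2);n,_,st,ce=cv2.connectedComponentsWithStats((d>60).astype(np.uint8))
print('top vs start:',[(st[i].tolist()) for i in range(1,n) if st[i][4]>12])
E
```

```text
clock: 28.68
eef_pos: [0.5073, 0.3428, 0.2992]
tool_rot: [-0.079, 0.997, -0.0, 0.0]
ft_force: [-0.2, -0.2, -0.6]
grip_width: 0.085
grasp_force: 0.0
14:for n,k in (('w',[0]),('wt',[0,2])):
w [0.513  0.3439 0.1992] tilt deg [0.4 1.2] -218.1
wt [0.5125 0.3439 0.2006] tilt deg [0.1 2.5] -334.3
side vs after-lift: [[174, 0, 138, 225, 17895], [188, 0, 39, 4, 83], [511, 0, 129, 250, 4290], [507, 3, 6, 7, 14], [620, 7, 5, 13, 24], [565, 21, 44, 118, 547], [626, 26, 14, 40, 116], [589, 39, 8, 5, 13], [581, 47, 7, 6, 13], [583, 60, 9, 5, 14], [596, 74, 5, 6, 13], [634, 81, 6, 6, 13], [633, 90, 7, 21, 47], [635, 110, 5, 12, 21], [601, 116, 7, 6, 14], [338, 169, 26, 26, 387], [357, 170, 10, 16, 38], [578, 185, 7, 11, 17], [605, 195, 7, 12, 22], [612, 198, 6, 10, 31], [348, 221, 6, 4, 15], [614, 224, 6, 7, 15], [265, 248, 38, 30, 617], [284, 302, 6, 5, 22]]
top vs start: [[0, 0, 487, 480, 82648], [56, 0, 7, 13, 36], [155, 0, 14, 3, 20], [200, 0, 28, 24, 335], [399, 0, 59, 2, 79], [154, 26, 24, 21, 225], [76, 30, 34, 30, 675], [237, 41, 27, 5, 91], [302, 45, 39, 5, 111], [115, 47, 27, 24, 488], [222, 47, 129, 83, 7804], [533, 66, 107, 55, 3580], [166, 78, 33, 46, 629], [80, 89, 10, 13, 64], [128, 132, 19, 18, 43], [446, 137, 37, 34, 979], [552, 147, 32, 30, 400], [196, 150, 28, 24, 274], [449, 195, 77, 85, 4834], [234, 199, 6, 5, 19], [317, 207, 105, 52, 3627], [578, 208, 13, 12, 57], [0, 213, 20, 67, 222], [293, 214, 22, 19, 285], [574, 251, 20, 16, 189], [306, 316, 22, 23, 402]]
```

Run:
```python
from h import *
import pickle
L=pickle.load(open('r9.pkl','rb'));A=pickle.load(open('r3.pkl','rb'));b=pickle.load(open('w5.pkl','rb'))[1]
X=np.array([[.513,.344,z] for z in (.128,.118,.108,.098,.088,.078,.068)]);print(proj(L[1],X).round(1).tolist())
for nm,s in(('now',L[1]),('tilted',A[1])):
  d=np.abs(gd:=(s['img'].astype(int)-b['img']).sum(2));print(nm)
  for y in range(288,324,2): 
    r=d[y,272:302]; print(y,r.tolist())
```

```text
[[285.5, 291.7], [285.7, 295.9], [286.0, 300.1], [286.2, 304.1], [286.5, 308.2], [286.7, 312.2], [287.0, 316.1]]
now
288 [7, 11, 4, 10, 1, 1, 20, 4, 2, 5, 1, 3, 1, 18, 16, 1, 8, 4, 5, 6, 3, 9, 7, 4, 3, 1, 5, 8, 13, 7]
290 [1, 7, 11, 4, 10, 14, 4, 6, 3, 9, 7, 21, 4, 14, 5, 0, 21, 8, 11, 9, 2, 10, 1, 7, 8, 2, 2, 0, 3, 1]
292 [10, 11, 5, 2, 13, 4, 1, 10, 7, 6, 17, 17, 14, 2, 32, 6, 24, 13, 4, 12, 6, 12, 11, 17, 5, 1, 9, 12, 2, 7]
294 [16, 1, 6, 1, 1, 4, 12, 6, 3, 2, 14, 28, 3, 3, 13, 5, 7, 2, 11, 7, 5, 7, 4, 4, 12, 2, 14, 6, 9, 2]
296 [4, 6, 10, 0, 12, 9, 3, 4, 7, 10, 22, 10, 0, 8, 4, 1, 2, 3, 9, 1, 5, 0, 21, 4, 13, 4, 7, 7, 1, 4]
298 [1, 10, 2, 5, 4, 6, 10, 4, 4, 5, 4, 3, 3, 4, 10, 6, 6, 17, 13, 11, 5, 10, 3, 7, 2, 15, 13, 2, 14, 8]
300 [10, 5, 2, 7, 0, 8, 10, 7, 4, 0, 3, 7, 17, 8, 2, 17, 7, 9, 6, 8, 9, 9, 5, 5, 6, 6, 9, 1, 4, 2]
302 [5, 16, 0, 4, 10, 1, 8, 3, 8, 1, 3, 5, 9, 15, 28, 63, 32, 25, 15, 6, 13, 9, 0, 16, 2, 8, 2, 17, 5, 4]
304 [2, 7, 10, 9, 9, 8, 2, 12, 2, 4, 8, 7, 76, 154, 138, 116, 145, 115, 26, 5, 8, 5, 1, 3, 8, 6, 1, 3, 6, 1]
306 [7, 14, 9, 7, 5, 6, 9, 3, 1, 9, 7, 18, 63
[... 2143 characters left out ...]
 5, 30, 48, 25, 25, 25, 32, 18, 5, 7, 9, 9, 9, 9, 3, 12]
312 [7, 2, 15, 4, 5, 11, 7, 1, 5, 5, 5, 19, 16, 8, 5, 26, 39, 29, 22, 23, 25, 28, 13, 15, 9, 5, 4, 5, 11, 13]
314 [13, 0, 9, 2, 12, 7, 7, 5, 16, 2, 6, 4, 8, 4, 4, 15, 30, 42, 35, 22, 21, 40, 17, 0, 3, 2, 19, 9, 5, 10]
316 [8, 10, 11, 13, 8, 2, 10, 7, 2, 7, 8, 6, 7, 8, 12, 5, 48, 63, 54, 34, 24, 36, 17, 12, 6, 7, 13, 4, 2, 4]
318 [1, 4, 17, 12, 8, 6, 3, 4, 13, 8, 16, 2, 8, 9, 11, 5, 48, 58, 74, 86, 90, 62, 15, 10, 6, 11, 1, 9, 6, 10]
320 [8, 2, 4, 6, 11, 13, 5, 14, 3, 2, 7, 3, 4, 9, 6, 7, 7, 4, 7, 2, 18, 0, 10, 6, 2, 14, 10, 1, 15, 3]
322 [4, 2, 14, 7, 13, 7, 5, 5, 10, 5, 2, 1, 3, 4, 8, 18, 4, 16, 5, 9, 12, 12, 6, 17, 11, 6, 9, 9, 3, 6]
```

The stem is now vertical: its tip is at side column 287.5 against 287.0 predicted for a level funnel, where the tilted seating gave 291. It ends inside the beaker mouth, and the beaker shows no change. Handing in.

```bash
python3 -c "
from workcell import workorder
print(workorder.job_done())"
```

```text
the job is handed in; nothing more can be done
None
```

The job is handed in: the column is on the fifth notch and released, and the large funnel sits level in the ring to within about 1° with its tip in the beaker mouth. It first seated leaning about 4°, so I regripped it, lifted it a few millimetres and set it again. The small funnels are still in the rack, and the beaker showed no shift.

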